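# Shut down the warming plate and take off the last roll with the tongs

## Robot

A 6-joint arm with a two-finger parallel gripper is mounted at the origin on the work surface. World frame = base frame: x ahead of the robot, y to its left, z up, the work surface at z = 0. Lengths are in m, angles in degrees, forces in N, time in s.
With the tool pointing down it reaches from about 0.275 to 0.975 m from the base axis. Payload 8.4 kg.
Tool frame: the origin (TCP) lies midway between the tips of the shut fingers; the grasp point (between the pads) lies 19 mm behind it; z points along the fingers, x is the direction in which the jaws open and shut, and the axes are right-handed (so a half turn about z gives the same grasp; the last joint's range is limited). The gripper opens to 92 mm and grips with 3 to 60 N. Pads are 20 mm wide; open, the fingers measure 128 mm over their backs; the gripper's body (75 mm by 189 mm) begins 69 mm behind the grasp point.
Start: joints at [74.805, 20.225, 93.587, -0, 66.188, -0.138], TCP at [0.162, 0.604, 0.189] pointing down, gripper open.
Joint ranges: [-150.9, 150.9], [-52.94, 120.26], [3.33, 152.33], [-74.26, 254.26], [0, 154.13], [-172.89, 172.89]. Speed limits (degrees/s): [127.2, 127.2, 159.86, 180, 180, 180].

## Interface

Orientations are given as [roll, pitch, yaw] about the fixed x, y, z axes, in that order (R = Rz(yaw) Ry(pitch) Rx(roll)).
In Python, from cell import * gives the robot as it stands.
- The arm moves only by the tool apply_moves, never from a script. Its argument "moves" is text: rows parted by semicolons, each of 7 numbers parted by spaces: the shift along the world's x, y, z as a fraction of full scale, then the turn, a rotation vector about the world's x, y, z as a fraction of full scale, then the opening, from -1 (shut) to 1 (fully open), so that 0 is half open. A call has 1 to 20 rows; each row is the pose to reach, as a shift and turn from the pose commanded when the call began, turning the shorter way round; what a row does not reach only later rows make up. Full scale, the value 1, is 0.3 m for a shift and pi rad for a turn. A row lasts 1/8 s, in which the tool goes at most 62.5 mm and 10.7 degrees, less where a joint would pass 70% of its speed; a pose out of reach is approached as far as the arm can. A call with a number of a shift or a turn outside -1 to 1 is refused whole. A call with a gripper value outside its range is refused whole. The fingers move at their own pace and stop on an object; "newtons" is the grip in N (left out, the last holds). Time passes only in rows, so rows that repeat a pose let the fingers close. It gives the time, the measured TCP pose, the force and the opening at its end, in the units of the state.
- observe(): the state, without advancing time (a new reading comes with each control period).
- grab_frame(name): name is "scene" or "top" or "wrist"; returns a dict with "frame" (384x512x3 uint8, red, green, blue), "z_map" (384x512 float32, m along the optical axis (not along the pixel's ray), 0 where there is no reading), "fovy" (degrees; the focal length in pixels is half the picture's height over the tangent of half this angle, whatever the lens; pixels are square), "cx", "cy" (the principal point, pixels), "camera_from_world" (4x4, takes a point from world to camera coordinates). Camera axes: x right, y up, looking along -z (the intrinsics and any distortion apply to the point x, -y, -z); pixel columns grow to the right and rows downward; lengths in m; the calibration is good to about 2 mm. A picture is of the moment at which its call begins.
- close_job(): hands the job in, once; it reports no verdict.
Trained networks look in a picture, given as the dict that the camera call returned (one of the last four; its "shot" number tells which), for a name from the list of things; names that differ only in an ending like _2 or _b are one class to them, and where a whole thing is asked for, a point or a joint stands for the part that bears it (a point fixed in the world has none). Each returns a list of dicts, best first, with "score" (0 to 1); they miss things now and then, are a little off and sometimes report something else, mostly with a low value. They report only what shows in the picture. A call takes as long as a camera call. They do not tell look-alikes from the thing itself.
- look_for(picture, target): "location" ([column, row] in pixels, amid what is visible of it).
The state is a dict: "t": time; "joints": joint angles; "qvel": joint speeds; "tau": joint torques, N m; "ee_pos": TCP position; "tcp_rot": TCP orientation; "force": force on the tool from outside, world axes, zero at the start; "wrist_torque": the same for the moment, N m; "finger_gap": opening from 0.0 (shut) to 1.0 (fully open).
Only numpy, scipy, OpenCV 4.12 (cv2) and the standard library are available. Lean on these libraries where they do the work, as an engineer would, in place of code of your own. Each camera call takes 0.05 s, during which the arm holds its last target.

## Task

Close down the warming plate: turn all three heat knobs anticlockwise, fully home to the off stop. Then take the tongs from their rest by the teal sleeves, close their jaws on the roll lying on the plate and lift it at least 10 cm clear of the plate. Never touch the roll with the gripper itself, leave the other things where they are, and finish while still holding the roll up in the tongs.

Things in the scene. Friction and masses are not known exactly. Their poses are not given: they have to be found in the camera images.
- warmer: Fixed warming plate, steel, 350 (x) x 460 mm (y). Origin: centre of its footprint on the worktop; x from its front (knobs, robot's side) to its back, y left. Black glass top at 85 mm over x -60 to 175 mm, a 22 mm upstand on its back edge. In front, at x -175 to -60, a ledge at 50 mm with three knobs on x = -120, y = 140, 0, -140 mm.
- knob_left_grip (a point): The left (+y) heat knob: a black upright bar, 40 x 13 mm, top 34 mm above the ledge, on a 42 mm round skirt 7 mm thick. This point is on the knob's vertical axis, 24 mm above the ledge. Its x axis runs along the bar and turns with it; the white pointer line is on the -x half. The step up to the glass is 60 mm from the axis.
- knob_left (a joint): Angle of the left (+y) heat knob, rad: 0 at the off stop (bar along the warmer's x, white pointer to the front), growing clockwise seen from above to 1.9 at full heat. Turn it anticlockwise, seen from above, by this angle to switch off. It stays where it is left (friction 0.04 N m).
- knob_middle_grip (a point): The middle heat knob: a black upright bar, 40 x 13 mm, top 34 mm above the ledge, on a 42 mm round skirt 7 mm thick. This point is on the knob's vertical axis, 24 mm above the ledge. Its x axis runs along the bar and turns with it; the white pointer line is on the -x half. The step up to the glass is 60 mm from the axis.
- knob_middle (a joint): Angle of the middle heat knob, rad: 0 at the off stop (bar along the warmer's x, white pointer to the front), growing clockwise seen from above to 1.9 at full heat. Turn it anticlockwise, seen from above, by this angle to switch off. It stays where it is left (friction 0.04 N m).
- knob_right_grip (a point): The right (-y) heat knob: a black upright bar, 40 x 13 mm, top 34 mm above the ledge, on a 42 mm round skirt 7 mm thick. This point is on the knob's vertical axis, 24 mm above the ledge. Its x axis runs along the bar and turns with it; the white pointer line is on the -x half. The step up to the glass is 60 mm from the axis.
- knob_right (a joint): Angle of the right (-y) heat knob, rad: 0 at the off stop (bar along the warmer's x, white pointer to the front), growing clockwise seen from above to 1.9 at full heat. Turn it anticlockwise, seen from above, by this angle to switch off. It stays where it is left (friction 0.04 N m).
- tong_rest: Fixed steel tong rest: 255 x 125 mm tray, 4 mm thick, with two cross bars topping at 22 mm, at local x -90 and +75 mm. Origin at the centre of its underside. The tongs lie on the bars, so the space between the bars is free for fingertips.
- tongs: Kitchen tongs, 120 g, on edge on the rest, so that they open and close sideways. Origin at the hinge's underside; x from hinge to jaws, z up; arms 22 mm high, hang loop to x -42 mm. Teal sleeves at x 85 to 155 mm, sprung open to 68 mm over their outer faces, jaws then 93 mm apart inside. Each mm squeezed takes 1.9 mm off the jaw gap: 78 mm at 60, 48 mm at 44 (sleeves are parallel at about 58).
- tongs_grip (a point): Point midway between the two sleeves, half-way up the arms, 120 mm ahead of the hinge: where to grip, about the centre of mass. Axes as the tongs. The spring pushes each sleeve outward with 7.5 N at rest, 9 N at 44 mm; closing the fingers to about 60 mm holds the tongs with the jaws still open wide.
- tongs_jaws (a point): Point midway between the two jaws, half-way up them, 225 mm ahead of the hinge (105 mm ahead of the grip point). Each jaw is a flat steel paddle 40 mm long (x) and 26 mm high. Axes as the tongs.
- roll: The oval bread roll on the glass plate, 55 g, 90 mm long (x), 48 mm wide (y), 48 mm high, golden brown with three pale cuts on top. Origin at the centre of its underside, x along its length, z up.
- roll_mid (a point): Centre of the roll, 24 mm above its underside, axes as the roll. A grip of 20 to 40 N on the sleeves leaves 6 to 16 N at each jaw, plenty to hold it.
- pan: Bystander: small steel butter pan, 76 mm across, 50 mm high, with a short black handle, standing at the back left of the warming plate. Origin at the centre of its underside.
- red_bottle: Bystander: red squeeze bottle, 62 mm across, 182 mm tall. Origin at the centre of its underside.
- cup_stack: Bystander: stack of white paper cups, upside down, with green rims, 88 mm across at the foot, 160 mm tall. Origin at the centre of its underside.
- salt_shaker: Bystander: steel salt shaker, 44 mm across, 80 mm tall. Origin at the centre of its underside.
- ramekin: Bystander: white ramekin, 72 mm across, 38 mm high. Origin at the centre of its underside.
- relish_jar: Bystander: amber jar with green cap, 72 mm across, 85 mm tall. Origin at the centre of its underside.
- small_plate: Bystander: white side plate, 130 mm across, 16 mm high. Origin at the centre of its underside.
There are look-alikes about, which are no part of the job. Of the things that look like the roll, the middle-sized one is meant.

How it is judged:
By the outcome, as a careful person would: the job done as asked, in the order asked, and still so for the second after the job is handed in, while the arm keeps its last pose, push and grip.
It also fails if it takes over 64 s, if anything falls off the work surface, if the arm or the gripper's body presses on something with over 40 N, if the wrist force passes 120 N, or if a joint passes its speed limit or range.

## Working session

There is one attempt and no reset: what is moved stays moved. The work goes in short steps, Python scripts to look and compute and a tool call to move; the robot and the scene stay as the last step left them, time stands still between calls to the robot, and variables do not carry over. Pictures are saved under pics/ and viewed, and the job is handed in when it is done.

Besides the shell and the picture viewer there is one more tool, called after "Emit:" as name(argument=value, ...) on one line, values as JSON. apply_moves: Moves the arm, as the interface text tells. Its arguments: {"type":"object","properties":{"moves":{"type":"string"},"newtons":{"type":"number"}},"required":["moves"]}

```bash
ls; mkdir -p pics; cat > h.py <<'E'
from cell import *
import numpy as np, cv2
def save(p,name,crop=None,scale=1):
    f=p["frame"][:,:,::-1]
    if crop: f=f[crop[1]:crop[3],crop[0]:crop[2]]
    f=cv2.resize(f,None,fx=scale,fy=scale,interpolation=cv2.INTER_CUBIC)
    cv2.imwrite("pics/"+name+".png",f)
def K(p):
    f=p["frame"].shape[0]/2/np.tan(np.radians(p["fovy"])/2); return f,p["cx"],p["cy"]
def unproj(p,u,v,d=None):
    f,cx,cy=K(p)
    u=np.asarray(u,float);v=np.asarray(v,float)
    if d is None: d=p["z_map"][np.round(v).astype(int),np.round(u).astype(int)]
    c=np.stack([(u-cx)/f*d,-(v-cy)/f*d,-d*np.ones_like(u),np.ones_like(u)],-1)
    return (c@np.linalg.inv(p["camera_from_world"]).T)[...,:3]
def cloud(p):
    h,w=p["z_map"].shape
    u,v=np.meshgrid(np.arange(w),np.arange(h))
    P=unproj(p,u,v,p["z_map"]); P[p["z_map"]<=0]=np.nan
    return P
def proj(p,X):
    f,cx,cy=K(p); X=np.atleast_2d(X)
    c=np.c_[X,np.ones(len(X))]@p["camera_from_world"].T
    d=-c[:,2]; return np.c_[cx+f*c[:,0]/d,cy-f*c[:,1]/d]
def onplane(p,u,v,z):
    a=unproj(p,u,v,1.0);b=unproj(p,u,v,2.0)
    t=(z-a[...,2])/(b[...,2]-a[...,2]); return a+(b-a)*t[...,None]
E
python3 - <<'E'
from h import *
print(observe())
for n in ["scene","top"]:
    p=grab_frame(n); save(p,n+"0",scale=1.5); print(n,p["fovy"],p["cx"],p["cy"],{k for k in p}, np.linalg.inv(p["camera_from_world"])[:3].round(3).tolist())
    for t in ["warmer","knob_left_grip","tongs","tong_rest","roll","pan"]:
        for r in look_for(p,t)[:4]:
            u,v=r["location"]; print(t,r["score"],np.round(r["location"]),unproj(p,u,v).round(3))
    np.savez(n+"0.npz",**{k:v for k,v in p.items() if k!="shot"})
E
```

```text
pics
{'t': 0.0, 'joints': array([ 7.48042430e+01,  2.02615161e+01,  9.36292879e+01, -1.23987536e-03,
        6.61879847e+01, -1.37169676e-01]), 'qvel': array([ 0.03375757,  0.03538517, -0.10836999, -0.00642603, -0.08041684,
       -0.02733169]), 'tau': array([ 1.07466749e-03, -5.93825626e+01, -3.34226561e+01,  6.98955939e-02,
        2.27451901e-02, -1.09574687e-04]), 'ee_pos': array([0.16224255, 0.60302015, 0.18847272]), 'tcp_rot': array([1.79999055e+02, 7.87911847e-02, 7.49419134e+01]), 'force': array([-0.91941227, -0.05904515,  0.67187395]), 'wrist_torque': array([ 0.06126907,  0.03803702, -0.01186408]), 'finger_gap': 1.0022819587307559}
scene 55.55156606937807 253.65447251679402 190.9465946172266 {'z_map', 'frame', 'shot', 'fovy', 'cy', 'cx', 'camera_from_world'} [[-0.625, -0.461, 0.629, 1.18], [0.78, -0.359, 0.512, 0.492], [-0.011, 0.812, 0.584, 0.722]]
warmer 0.93 [281. 241.] [0.617 0.122 0.085]
knob_left_grip 0.66 [352. 225.] [0.442 0.23  0.072]
tongs 0.96 [203. 181.] [ 0.501 -0.279  0.036]
tongs 0.43 [305. 205.] [0.438 0.081 0.067]
tong_rest 0.87 [189. 186.] [ 0.521 -0.33   0.003]
roll 0.97 [391. 211.] [0.309 0.285 0.065]
roll 0.79 [385. 298.] [0.579 0.387 0.033]
roll 0.75 [273. 213.] [0.585 0.07  0.126]
pan 0.56 [310. 265.] [0.665 0.233 0.112]
top 50.45197636283833 252.93414248289633 194.51406863938647 {'z_map', 'frame', 'shot', 'fovy', 'cy', 'cx', 'camera_from_world'} [[-0.022, 0.999, -0.042, 0.449], [-0.999, -0.024, -0.031, -0.047], [-0.032, 0.041, 0.999, 1.238]]
warmer 0.94 [233. 180.] [0.54  0.043 0.089]
knob_left_grip 0.6 [174. 216.] [0.441 0.217 0.083]
tongs 0.64 [359. 205.] [ 0.462 -0.326  0.004]
tongs 0.28 [116. 255.] [0.333 0.388 0.07 ]
tong_rest 0.25 [164. 134.] [0.672 0.234 0.114]
roll 0.95 [160. 276.] [0.269 0.262 0.065]
roll 0.68 [117. 172.] [0.578 0.396 0.032]
roll 0.63 [225. 170.] [0.563 0.062 0.135]
pan 0.85 [165. 136.] [0.667 0.231 0.113]
pan 0.28 [225. 169.] [0.567 0.062 0.134]
```

View pics/scene0.png

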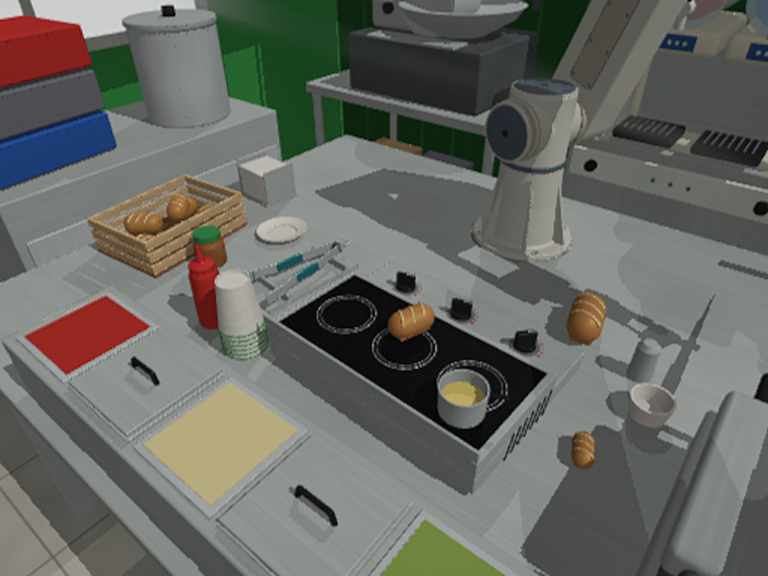

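View pics/top0.png

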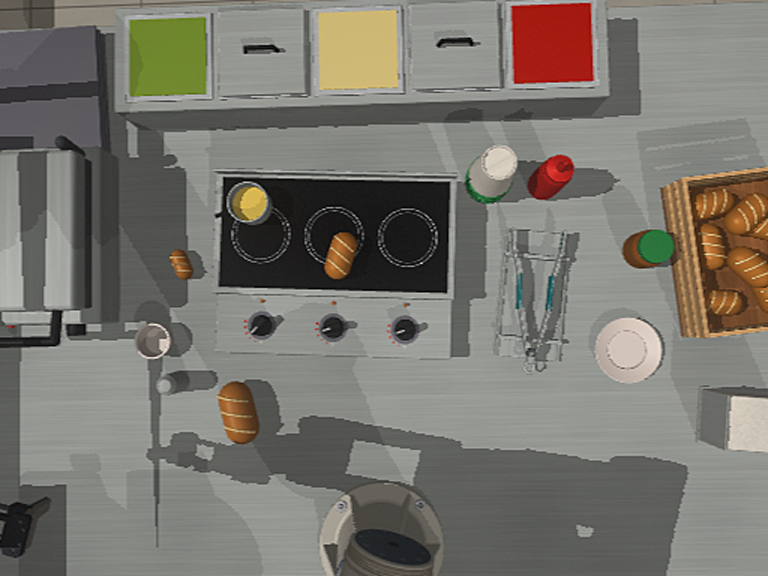

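The rolls outside the crate are a large one at top px (160,276), a small one at (120,176), and one on the glass at (226,170). The one on the glass is middle-sized and the only one on the plate, so it should be the target. I'll enlarge to confirm that and measure it.

```bash
cat > m.py <<'E'
from h import *
def load(n): 
    d=np.load(n,allow_pickle=True); return {k:d[k] if d[k].ndim else float(d[k]) for k in d}
if __name__=="__main__":
    for n in ["top","scene"]:
        p=load(n+"0.npz"); P=cloud(p); hsv=cv2.cvtColor(p["frame"],cv2.COLOR_RGB2HSV)
        z=P[...,2]
        roi=(P[...,0]>.25)&(P[...,0]<.75)&(P[...,1]>-.2)&(P[...,1]<.35)
        g=roi&(abs(z-.085)<.006)&(hsv[...,2]<60)
        r=cv2.minAreaRect(P[g][:,:2].astype(np.float32)*1000); print(n,"glass",r,np.median(z[g]))
        w=roi&(abs(z-.05)<.005); r=cv2.minAreaRect(P[w][:,:2].astype(np.float32)*1000); print("ledge",r)
        for nm,(x,y,rad) in dict(mid=(.565,.062,.08),big=(.29,.275,.09),small=(.578,.39,.06)).items():
            m=(np.hypot(P[...,0]-x,P[...,1]-y)<rad)&(hsv[...,0]<25)&(hsv[...,1]>90)&(hsv[...,2]>50)
            r=cv2.minAreaRect(P[m][:,:2].astype(np.float32)*1000); print(nm,r,z[m].min(),np.percentile(z[m],98))
        t=(P[...,0]>.3)&(P[...,0]<.65)&(P[...,1]<-.2)&(P[...,1]>-.5)&(hsv[...,0]>80)&(hsv[...,0]<100)&(hsv[...,1]>140)&(z<.08)
        nl,lab,st,c=cv2.connectedComponentsWithStats(t.astype(np.uint8))
        for i in range(1,nl):
            if st[i,4]>8:
                q=P[lab==i]; print("sleeve",st[i],cv2.minAreaRect(q[:,:2].astype(np.float32)*1000),np.percentile(q[:,2],[5,50,95]).round(3))
    p=load("top0.npz"); save(p,"top_w",(130,110,320,250),4); save(p,"top_t",(310,140,400,260),5)
E
python3 m.py
```

```text
top glass ((569.2330322265625, 76.30853271484375), (434.0330505371094, 304.6659240722656), 86.8916015625) 0.0849469643202394
ledge ((454.146240234375, 40.5440673828125), (310.1383361816406, 639.9557495117188), 24.619897842407227)
mid ((568.2930297851562, 61.51955795288086), (51.37278747558594, 90.85174560546875), 70.9653549194336) 0.08219401576746388 0.13572920577867142
big ((267.5995178222656, 271.1361389160156), (127.91361236572266, 60.28969955444336), 13.8152437210083) -0.001787691567573635 0.06967037269650514
small ((566.7033081054688, 390.5875549316406), (60.44926452636719, 32.030784606933594), 26.628694534301758) -0.0015966956569501978 0.036160535336998596
sleeve [345 183   3  23  33] ((494.9329833984375, -280.559326171875), (7.177494525909424, 64.37432861328125), 79.10623168945312) [0.04  0.044 0.049]
sleeve [364 184   5  23  49] ((490.2096252441406, -339.8424987792969), (8.054086685180664, 64.91777801513672), 81.470458984375) [0.039 0.044 0.047]
scene glass ((566.409912109375, 78.4337158203125), (434.8579406738281, 281.7845153808594), 87.3286361694336) 0.08564019100830011
ledge ((501.0776672363281, 56.46760559082031), (486.7543029785156, 521.9733276367188), 1.1843712329864502)
mid ((565.46240234375, 68.77592468261719), (44.879791259765625, 98.96984100341797), 61.36051559448242) 0.083756055677488 0.1349624059914132
big ((278.2915344238281, 277.5901184082031), (108.22657775878906, 64.71720886230469), 13.58652114868164) 0.0003640995441225314 0.06888403696897943
small ((565.8925170898438, 391.6143493652344), (67.13324737548828, 37.05095291137695), 12.687771797180176) -0.000918148121077822 0.036452926777185826
sleeve [185 170  16  11  71] ((492.2259826660156, -338.3995056152344), (7.136734962463379, 64.52131652832031), 83.5242919921875) [0.026 0.034 0.042]
sleeve [198 176  14  11  58] ((494.3853759765625, -277.6614074707031), (6.349895000457764, 59.861572265625), 88.7750244140625) [0.027 0.034 0.043]
```

```bash
ls pics
```

```text
scene0.png
top0.png
top_t.png
top_w.png
```

View pics/top_w.png

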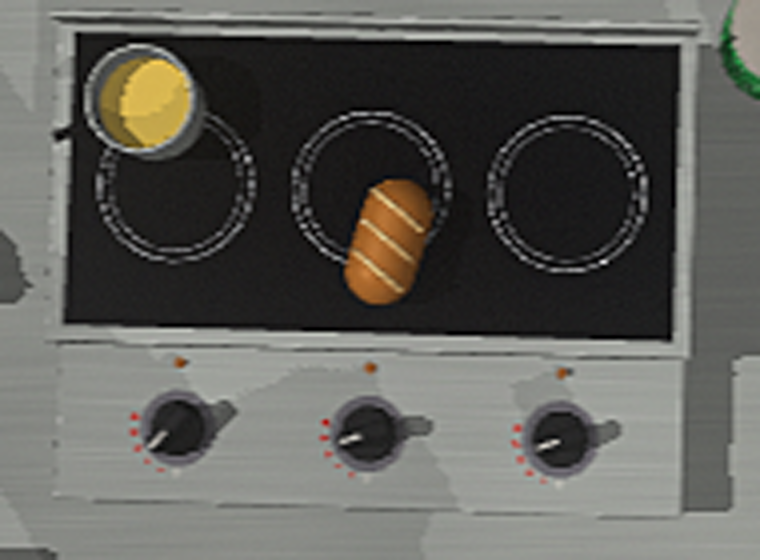

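View pics/top_t.png

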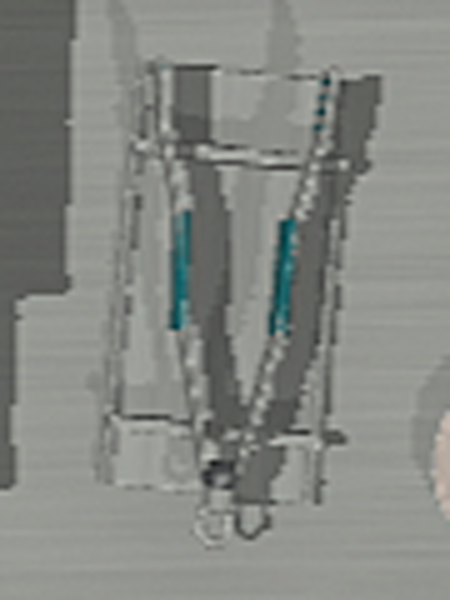

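```bash
python3 - <<'E'
from h import *
p=grab_frame("wrist"); save(p,"wr0",scale=1.5)
T=np.linalg.inv(p["camera_from_world"]); print(p["fovy"],T.round(3).tolist(), observe()["ee_pos"])
from scipy.spatial.transform import Rotation as R
o=observe(); Rt=R.from_euler("xyz",o["tcp_rot"],degrees=True).as_matrix(); print("cam in tool",Rt.T@(T[:3,3]-o["ee_pos"]),(Rt.T@T[:3,:3]).round(3).tolist())
E
```

```text
70.43015557691112 [[0.26, -0.93, -0.259, 0.091], [0.965, 0.251, 0.069, 0.622], [0.001, -0.268, 0.963, 0.385], [0.0, 0.0, 0.0, 1.0]] [0.16238383 0.60357944 0.1892309 ]
cam in tool [-0.00074463 -0.0738728  -0.1958782 ] [[1.0, 0.001, -0.001], [0.001, -0.963, -0.268], [-0.001, 0.268, -0.963]]
```

View pics/wr0.png

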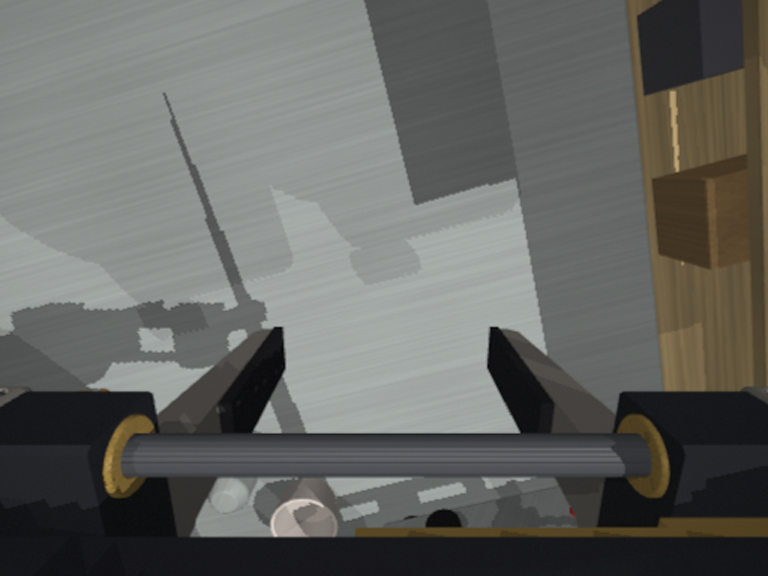

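The wrist view shows only bench, with the gripper occluding the lower half. I'll move the wrist camera over the warmer.

Emit:
apply_moves(moves="0.1 -0.16 0.1 0 0 0 1; 0.2 -0.32 0.2 0 0 0 1; 0.3 -0.48 0.3 0 0 0 1; 0.4 -0.64 0.37 0 0 0.02 1; 0.5 -0.8 0.37 0 0 0.04 1; 0.6 -0.9 0.37 0 0 0.056 1; 0.667 -1 0.37 0 0 0.056 1; 0.667 -1 0.37 0 0 0.056 1")

```text
t: 1.75
ee_pos: [0.3634, 0.302, 0.3004]
tcp_rot: [180.0, -0.0, 84.8]
force: [-0.6, -0.4, 1.7]
finger_gap: 0.997
```

Emit:
apply_moves(moves="0.11 -0.15 0 0 0 0 1; 0.22 -0.3 0 0 0 0 1; 0.33 -0.45 0 0 0 0 1; 0.44 -0.6 0 0 0 0 1; 0.56 -0.75 0 0 0 0 1; 0.56 -0.75 0 0 0 0 1; 0.56 -0.75 0 0 0 0 1; 0.56 -0.75 0 0 0 0 1")

```text
t: 2.75
ee_pos: [0.5298, 0.08, 0.3002]
tcp_rot: [-180.0, -0.0, 85.1]
force: [-0.2, 0.3, 0.0]
finger_gap: 0.997
```

```bash
python3 - <<'E'
from h import *
o=observe(); print(o["t"],o["ee_pos"],o["tcp_rot"])
p=grab_frame("wrist"); save(p,"wr1",scale=1.5); np.savez("wr1.npz",**{k:v for k,v in p.items() if k!="shot"})
E
```

```text
2.75 [0.52979915 0.07995879 0.3002283 ] [-1.79988356e+02 -2.08319696e-02  8.51137383e+01]
```

View pics/wr1.png

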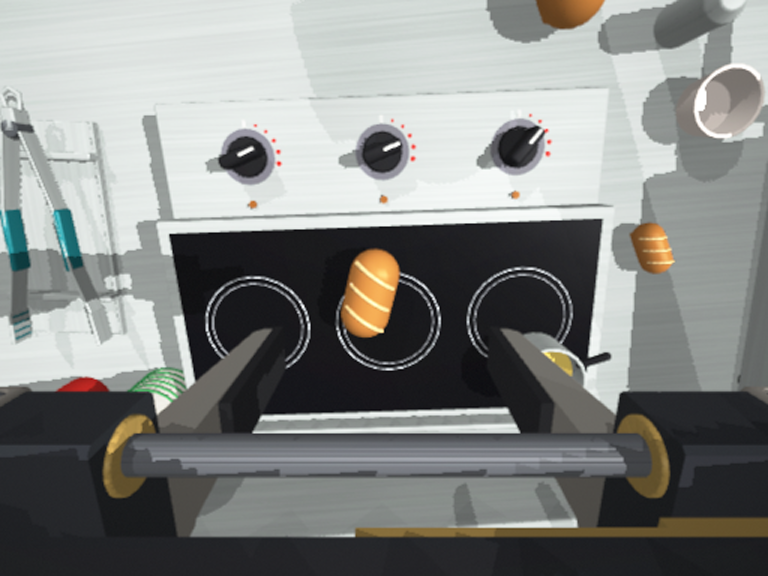

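The view has the three knobs at about px (247,155), (382,150) and (520,147) in the 1.5x picture, and the middle-sized roll on the glass at (372,292). Next I measure the knobs, roll and tongs.

```bash
cat > m2.py <<'E'
from m import *
p=load("wr1.npz"); P=cloud(p); z=P[...,2]; hsv=cv2.cvtColor(p["frame"],cv2.COLOR_RGB2HSV)
ok=np.zeros(z.shape,bool); ok[:225]=1
f32=lambda a:a.astype(np.float32)*1000
g=ok&(abs(z-.085)<.004)&(P[...,1]>-.2)&(P[...,1]<.36)
print("glass/top z",np.median(z[g]),cv2.minAreaRect(f32(P[g][:,:2])))
# step edge line: for each column last ledge / first glass pixel
for nm,(u,v) in dict(right=(247,155),mid=(382,150),left=(520,147)).items():
    u/=1.5;v/=1.5
    yy,xx=np.mgrid[0:384,0:512]
    near=(np.hypot(xx-u,yy-v)<28)
    bar=near&(z>.079)&(z<.09); sk=near&(z>.0535)&(z<.0605)
    q=P[bar]; c=q[:,:2].mean(0); w,V=np.linalg.eigh(np.cov((q[:,:2]-c).T)); d=V[:,1]
    r=cv2.minAreaRect(f32(q[:,:2]))
    print(nm,bar.sum(),"barc",c.round(4),"top",np.median(q[:,2]).round(4),"dir",np.degrees(np.arctan2(d[1],d[0])).round(1),[np.round(x,1).tolist() if not np.isscalar(x) else round(x,1) for x in r])
    a=P[sk|bar][:,:2]; cc,rad=cv2.minEnclosingCircle(f32(a)); print("  skirt circ",np.round(cc,1),round(rad,1))
    led=near&(z>.045)&(z<.0535); print("  ledge z",np.median(z[led]))
    wh=bar&(hsv[...,2]>150); 
    if wh.sum(): print("  white", P[wh][:,:2].mean(0).round(4),wh.sum())
m=ok&(np.hypot(P[...,0]-.566,P[...,1]-.065)<.08)&(hsv[...,0]<28)&(hsv[...,1]>70)&(z>.087)
r=cv2.minAreaRect(f32(P[m][:,:2])); print("roll",r,np.percentile(z[m],[1,99]))
for lo,hi in [(.1,.12),(.12,.14)]:
    k=m&(z>lo)&(z<hi); print(cv2.minAreaRect(f32(P[k][:,:2])))
t=ok&(P[...,1]<-.2)&(hsv[...,0]>78)&(hsv[...,0]<102)&(hsv[...,1]>120)&(z<.06)&(P[...,0]<.56)
nl,lab,st,c=cv2.connectedComponentsWithStats(t.astype(np.uint8))
for i in range(1,nl):
    if st[i,4]>20:
        q=P[lab==i]; q=q[q[:,2]>.037] if (q[:,2]>.037).sum()>10 else q
        print("sleeve",st[i],[np.round(x,1).tolist() if not np.isscalar(x) else round(x,1) for x in cv2.minAreaRect(f32(q[:,:2]))],np.percentile(q[:,2],[5,50,95]).round(3))
for x in ["red_bottle","cup_stack"]: pass
save(p,"wr1_k",(130,50,390,150),3)
save(p,"wr1_r",(200,150,300,240),5)
E
python3 m2.py
```

```text
glass/top z 0.0854879413970972 ((519.4166870117188, 81.35256958007812), (462.8965148925781, 213.435546875), 85.07889556884766)
right 254 barc [ 0.4278 -0.0545] top 0.0842 dir 107.6 [[427.5, -55.1], [13.2, 39.4], 18.0]
  skirt circ [426.4 -51.1] 24.0
  ledge z 0.0505952321524801
  white [ 0.424  -0.0469] 30
mid 251 barc [0.4349 0.0842] top 0.0844 dir 107.4 [[434.8, 84.1], [12.9, 39.2], 17.2]
  skirt circ [433.5  91.4] 27.0
  ledge z 0.05069584731202176
  white [0.4314 0.093 ] 33
left 263 barc [0.4416 0.2229] top 0.0843 dir 137.2 [[442.1, 223.6], [13.1, 39.4], 47.3]
  skirt circ [442.  227.6] 29.4
  ledge z 0.05084878946109611
  white [0.4339 0.2312] 41
roll ((572.9612426757812, 58.7852783203125), (47.305538177490234, 98.53105163574219), 71.1513900756836) [0.11161449 0.13501583]
((567.4207153320312, 60.676673889160156), (47.305538177490234, 86.8220443725586), 71.1513900756836)
((568.124267578125, 60.528892517089844), (43.793766021728516, 84.5224609375), 71.23249053955078)
sleeve [  2 140  18  40 464] [[491.7, -338.8], [7.8, 66.1], 82.2] [0.038 0.042 0.045]
sleeve [ 36 140  19  39 366] [[496.2, -279.5], [8.7, 64.8], 86.5] [0.037 0.042 0.045]
sleeve [ 40 162   6  18  21] [[514.4, -283.2], [29.4, 4.0], 0.8] [0.043 0.044 0.046]
```

```bash
sleep 1
```

```text
(no output)
```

View pics/wr1_k.png

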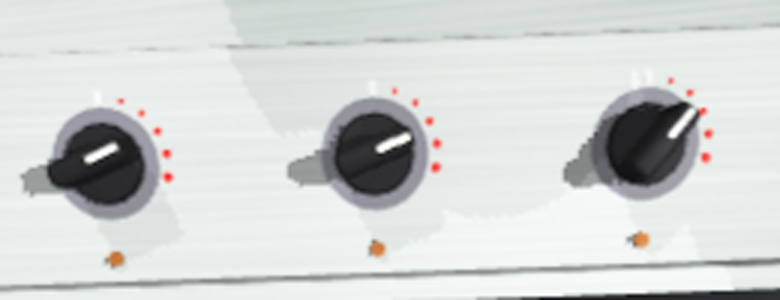

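View pics/wr1_r.png

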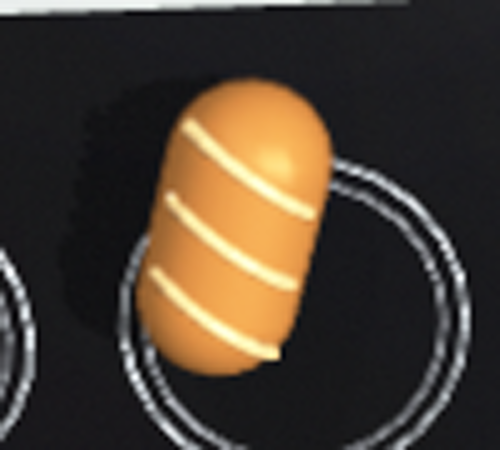

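Warmer yaw is about -2.85°. The knob axes are L (0.4416, 0.223), M (0.435, 0.084) and R (0.428, -0.0545), with bar angles from off of about 40°, 69.7° and 69.5°. Spacing and heights agree with the description. The middle-sized roll (90x48) on the glass is confirmed. Left knob first.

Emit:
apply_moves(moves="-0.06 0.1 -0.1 0 0 -0.04 -0.13; -0.12 0.2 -0.22 0 0 -0.09 -0.13; -0.18 0.3 -0.34 0 0 -0.14 -0.13; -0.24 0.4 -0.46 0 0 -0.18 -0.13; -0.294 0.477 -0.567 0 0 -0.2106 -0.13; -0.294 0.477 -0.567 0 0 -0.2106 -0.13; -0.294 0.477 -0.64 0 0 -0.2106 -0.13; -0.294 0.477 -0.72 0 0 -0.2106 -0.13; -0.294 0.477 -0.795 0 0 -0.2106 -0.13; -0.294 0.477 -0.795 0 0 -0.2106 -0.13; -0.294 0.477 -0.795 0 0 -0.2106 -0.13", newtons=15)

```text
t: 4.18
ee_pos: [0.4433, 0.2219, 0.0631]
tcp_rot: [180.0, -0.1, 47.2]
force: [0.3, 0.2, 0.7]
finger_gap: 0.434
```

Emit:
apply_moves(moves="0 0 0 0 0 0 -1; 0 0 0 0 0 0 -1; 0 0 0 0 0 0 -1; 0 0 0 0 0 0 -1; 0 0 0 0 0 0 -1", newtons=15)

```text
t: 4.8
ee_pos: [0.4422, 0.2216, 0.0617]
tcp_rot: [-180.0, 0.0, 47.1]
force: [0.2, 0.9, -0.3]
finger_gap: 0.004
```

The gap is 0.004, so the fingers shut on nothing. I need to look.

```bash
python3 - <<'E'
from h import *
o=observe(); print(o["t"],o["ee_pos"],o["force"],o["finger_gap"])
p=grab_frame("wrist"); save(p,"wr2",scale=1.5)
p=grab_frame("scene"); save(p,"sc2",(240,100,420,260),4)
print(proj(p,[[.4416,.223,.084]]))
E
```

```text
4.8 [0.44221752 0.22163281 0.06166573] [ 0.18790518  0.87975029 -0.27089756] 0.0043028695487613905
[[350.27926181 220.99499379]]
```

View pics/wr2.png

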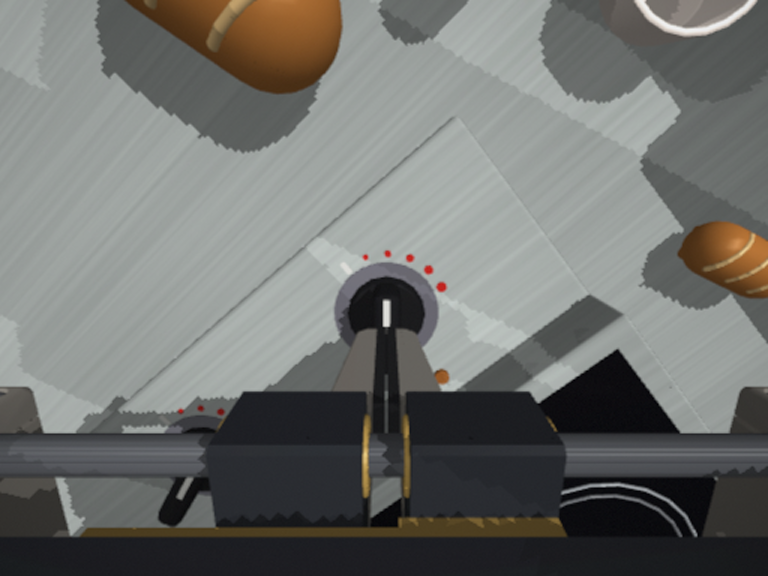

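View pics/sc2.png

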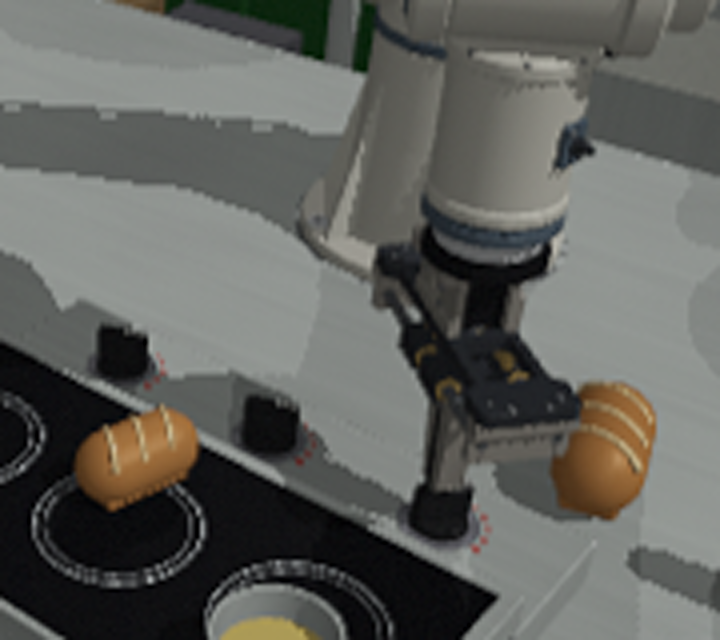

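The wrist picture shows the pads straddling the bar, with the white pointer between the tips at (387,313). So the grip looks good, and the gap reading disagrees. I'll turn in part and see.

Emit:
apply_moves(moves="0 0 0 0 0 0.04 -1; 0 0 0 0 0 0.08 -1; 0 0 0 0 0 0.11 -1; 0 0 0 0 0 0.11 -1")

```text
t: 5.4
ee_pos: [0.4422, 0.2216, 0.0616]
tcp_rot: [-180.0, 0.0, 66.9]
force: [0.6, -0.1, -0.4]
finger_gap: 0.006
```

```bash
python3 - <<'E'
from h import *
o=observe(); print(o["t"],o["tcp_rot"],o["force"],o["wrist_torque"],o["finger_gap"])
p=grab_frame("wrist"); save(p,"wr3",(180,120,380,300),4)
E
```

```text
5.4 [-1.79996877e+02  4.96113702e-03  6.68783383e+01] [ 0.5962525  -0.05548756 -0.37819518] [-0.0341201   0.01990942 -0.03757497] 0.0063451469320058
```

View pics/wr3.png

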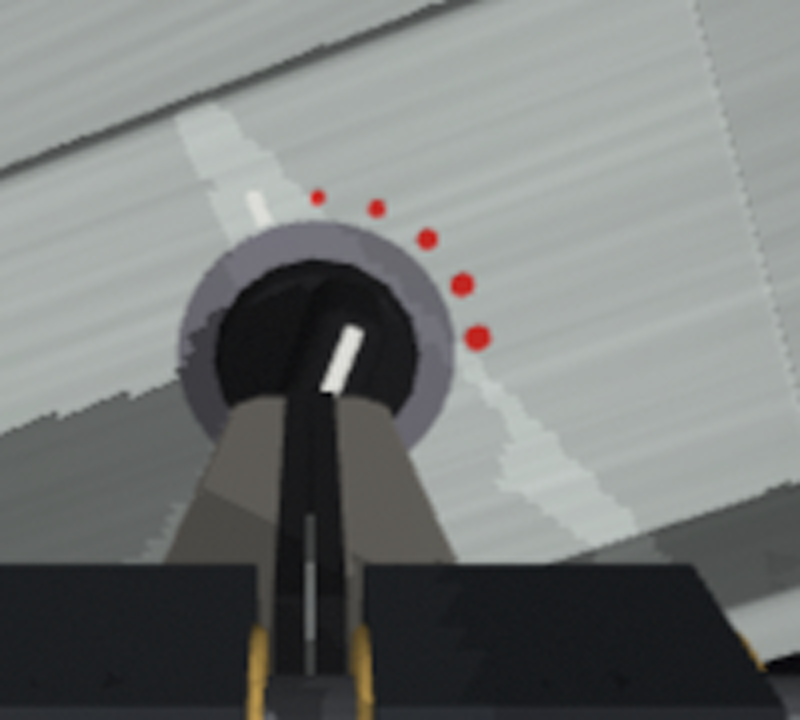

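The pads are actually shut and the knob did not turn, as the white line at (343,358) is now skewed to them. The fingertips seem to be above the bar. I'll check where the tips really are.

```bash
python3 - <<'E'
from h import *
o=observe()
p=grab_frame("wrist"); P=cloud(p)
print("tcp",o["ee_pos"],proj(p,o["ee_pos"]),"knob top",proj(p,[.4416,.223,.084]))
for v in range(205,262,3): print(v,[tuple((P[v,u]*1000).round(0)) for u in (245,250,257,265,270)])
E
```

```text
tcp [0.44226021 0.22167014 0.06165058] [[257.55472756 215.38139236]] knob top [[259.04067203 225.35322389]]
205 [(np.float64(432.0), np.float64(215.0), np.float64(57.0)), (np.float64(433.0), np.float64(219.0), np.float64(59.0)), (np.float64(428.0), np.float64(227.0), np.float64(82.0)), (np.float64(429.0), np.float64(233.0), np.float64(85.0)), (np.float64(431.0), np.float64(236.0), np.float64(84.0))]
208 [(np.float64(434.0), np.float64(215.0), np.float64(58.0)), (np.float64(436.0), np.float64(218.0), np.float64(58.0)), (np.float64(430.0), np.float64(227.0), np.float64(83.0)), (np.float64(431.0), np.float64(232.0), np.float64(86.0)), (np.float64(433.0), np.float64(235.0), np.float64(85.0))]
211 [(np.float64(436.0), np.float64(214.0), np.float64(58.0)), (np.float64(438.0), np.float64(217.0), np.float64(59.0)), (np.float64(431.0), np.float64(226.0), np.float64(84.0)), (np.float64(433.0), np.float64(231.0), np.float64(84.0)), (np.float64(434.0), np.float64(234.0), np.float64(85.0))]
214 [(np.float64(439.0), np.float64(213.0), np.float64(58.0)), (np.float64(440.0), np.float64(216.0), np.fl
[... 3972 characters left out ...]
), np.float64(228.0), np.float64(136.0)), (np.float64(437.0), np.float64(231.0), np.float64(137.0))]
256 [(np.float64(432.0), np.float64(220.0), np.float64(140.0)), (np.float64(433.0), np.float64(221.0), np.float64(139.0)), (np.float64(435.0), np.float64(224.0), np.float64(139.0)), (np.float64(435.0), np.float64(228.0), np.float64(140.0)), (np.float64(437.0), np.float64(230.0), np.float64(140.0))]
259 [(np.float64(432.0), np.float64(220.0), np.float64(143.0)), (np.float64(433.0), np.float64(221.0), np.float64(142.0)), (np.float64(435.0), np.float64(224.0), np.float64(142.0)), (np.float64(436.0), np.float64(228.0), np.float64(142.0)), (np.float64(437.0), np.float64(230.0), np.float64(143.0))]
```

```bash
python3 - <<'E'
from m import *
p=load("wr1.npz"); P=cloud(p)
T=p["camera_from_world"]
# tcp expected at .5298,.08,.3002 ; look at finger columns
for u in (178,183,188,328,335,342):
    col=[(v,tuple((P[v,u]*1000).round(0).astype(int))) for v in range(214,240,3)]
    print(u,col)
a=np.radians(85.1); X=np.array([np.cos(a),np.sin(a),0]); Y=np.array([np.sin(a),-np.cos(a),0]); c=np.array([.5298,.08,.3002])
for s in (-1,1):
    for dz in (0,.019,.0255): print(s,dz,proj(p,c+s*.046*X-.01*Y+[0,0,dz]),proj(p,c+s*.046*X+.01*Y+[0,0,dz]))
q=grab_frame("scene"); Q=cloud(q); save(q,"sc3",(300,120,400,240),5)
print(proj(q,[observe()["ee_pos"]]), proj(q,[[.442,.2217,.087]]))
for v in range(170,232,3): print(v,[tuple((Q[v,u]*1000).round(0).astype(int)) for u in (345,350,355)])
E
```

```text
178 [(214, (np.int64(597), np.int64(-54), np.int64(84))), (217, (np.int64(602), np.int64(-55), np.int64(85))), (220, (np.int64(517), np.int64(28), np.int64(329))), (223, (np.int64(518), np.int64(29), np.int64(334))), (226, (np.int64(517), np.int64(31), np.int64(340))), (229, (np.int64(517), np.int64(33), np.int64(346))), (232, (np.int64(517), np.int64(34), np.int64(350))), (235, (np.int64(518), np.int64(34), np.int64(352))), (238, (np.int64(520), np.int64(34), np.int64(353)))]
183 [(214, (np.int64(597), np.int64(-45), np.int64(86))), (217, (np.int64(602), np.int64(-46), np.int64(86))), (220, (np.int64(517), np.int64(32), np.int64(331))), (223, (np.int64(517), np.int64(33), np.int64(336))), (226, (np.int64(518), np.int64(34), np.int64(340))), (229, (np.int64(520), np.int64(34), np.int64(340))), (232, (np.int64(521), np.int64(34), np.int64(341))), (235, (np.int64(523), np.int64(34), np.int64(342))), (238, (np.int64(524), np.int64(34), np.int64(343)))]
188 [(214, (np.int64(598), np.int64(-38), np.int64(86))), (217, (np.int64(603), np.int64(-38), np.int64(86))), (220, (np.int64(519), np.
[... 4622 characters left out ...]
48), np.int64(209), np.int64(91)), (np.int64(455), np.int64(226), np.int64(105)), (np.int64(443), np.int64(235), np.int64(101))]
221 [(np.int64(452), np.int64(213), np.int64(86)), (np.int64(455), np.int64(227), np.int64(95)), (np.int64(435), np.int64(233), np.int64(85))]
224 [(np.int64(457), np.int64(216), np.int64(80)), (np.int64(447), np.int64(226), np.int64(78)), (np.int64(435), np.int64(235), np.int64(75))]
227 [(np.int64(455), np.int64(217), np.int64(68)), (np.int64(444), np.int64(226), np.int64(66)), (np.int64(435), np.int64(237), np.int64(66))]
230 [(np.int64(456), np.int64(218), np.int64(59)), (np.int64(445), np.int64(228), np.int64(57)), (np.int64(437), np.int64(239), np.int64(57))]
```

View pics/sc3.png

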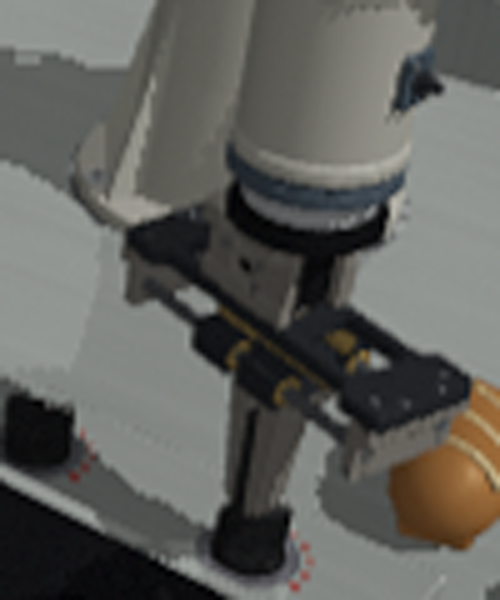

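Both cameras put the real fingertips about 26 mm above the reported TCP, while laterally they agree. The knob tops check out at 0.084, and there was no contact. Before compensating I'll measure how low the gripper body really is.

```bash
python3 - <<'E'
from h import *
from scipy.spatial.transform import Rotation as R
o=observe(); Rt=R.from_euler("xyz",o["tcp_rot"],degrees=True).as_matrix()
for n in ("wrist","scene"):
    p=grab_frame(n); P=cloud(p); L=(P-o["ee_pos"])@Rt  # tool coords
    m=np.isfinite(L[...,0])&(abs(L[...,0])<.13)&(abs(L[...,1])<.075)&(L[...,2]<-.0255)&(L[...,2]>-.25)
    q=L[m]*1000
    print(n,len(q))
    for a in range(-240,-15,10):
        s=q[(q[:,2]>=a)&(q[:,2]<a+10)]
        if len(s)>5: print(a,len(s),s.min(0).round(),s.max(0).round())
E
```

```text
wrist 49948
-160 6864 [ -55.  -23. -154.] [  54.  -19. -150.]
-150 8136 [ -59.  -23. -150.] [  57.  -14. -140.]
-140 20646 [ -78.  -31. -140.] [  71.   -4. -130.]
-130 8732 [ -81.  -31. -130.] [  80.    7. -120.]
-120 2573 [ -84.  -30. -120.] [  83.   13. -114.]
-110 52 [  -4.    3. -109.] [   4.   14. -105.]
-100 105 [ -6. -10. -99.] [  5.  14. -90.]
-90 749 [-17. -10. -90.] [ 17.   3. -80.]
-80 627 [-18. -10. -80.] [ 17.  -7. -70.]
-70 494 [-16.  -9. -70.] [ 16.  -7. -60.]
-60 372 [-15.  -9. -60.] [ 15.  -7. -50.]
-50 297 [-14.  -9. -50.] [ 14.  -7. -40.]
-40 222 [-13.  -9. -40.] [ 13.  -7. -30.]
-30 79 [-12.  -9. -30.] [ 11.  -7. -26.]
scene 2682
-240 137 [ -27.  -24. -240.] [  41.   43. -231.]
-230 48 [ -11.   -9. -230.] [  31.   36. -220.]
-220 182 [ -33.  -30. -220.] [  37.   37. -210.]
-210 87 [ -42.  -18. -210.] [  36.   38. -200.]
-200 42 [ -39.   16. -200.] [  17.   33. -191.]
-190 75 [ -42.  -22. -190.] [  18.   23. -180.]
-180 88 [ -40.  -23. -180.] [  18.   22. -170.]
-170 129 [ -41.  -23. -170.] [  17.   24. -160.]
-160 680 [ -95.  -31. -160.] [  95.   33. -150.]
-150 181 [ -94.  -32. -150.] [  95.   33. -140.]
-140 310 [ -94.  -32. -140.] [  92.   33. -130.]
-130 200 [ -87.  -30. -130.] [  87.   34. -120.]
-120 74 [ -87.  -28. -120.] [  87.   31. -111.]
-100 41 [ -19.  -10. -100.] [ 19.  13. -90.]
-90 48 [-16.  -8. -90.] [ 18.  13. -80.]
-80 45 [-15.  -9. -80.] [ 17.  12. -70.]
-70 42 [-16.  -7. -70.] [ 16.  11. -60.]
-60 40 [-16.  -9. -60.] [ 16.  12. -50.]
-50 37 [-15.  -6. -50.] [ 14.  11. -40.]
-40 29 [-12.  -5. -39.] [ 14.  12. -31.]
-30 38 [-11.   8. -29.] [108.  74. -26.]
```

The whole tool sits about 25 mm back along its axis: the body starts at 112 mm rather than 88, and the tips are 26 mm short. So true tip = reported z + 0.0255, and I'll use that from here. Now I open, turn back and go down properly.

Emit:
apply_moves(moves="0 0 0 0 0 -0.05 -0.13; 0 0 0 0 0 -0.11 -0.13; 0 0 0 0 0 -0.11 -0.13; 0 0.003 0 0 0 -0.11 -0.13; 0 0.003 -0.045 0 0 -0.11 -0.13; 0 0.003 -0.085 0 0 -0.11 -0.13; 0 0.003 -0.085 0 0 -0.11 -0.13; 0 0.003 -0.085 0 0 -0.11 -1; 0 0.003 -0.085 0 0 -0.11 -1; 0 0.003 -0.085 0 0 -0.11 -1; 0 0.003 -0.085 0 0 -0.11 -1", newtons=15)

```text
t: 7.02
ee_pos: [0.442, 0.2221, 0.0364]
tcp_rot: [180.0, 0.1, 47.1]
force: [-1.0, -3.5, 5.4]
finger_gap: 0.142
```

Gap 0.142 is 13 mm, so the bar is gripped. Now I turn it 40° anticlockwise, slightly past the stop.

Emit:
apply_moves(moves="0 0 0 0 0 0.04 -1; 0 0 0 0 0 0.08 -1; 0 0 0 0 0 0.12 -1; 0 0 0 0 0 0.16 -1; 0 0 0 0 0 0.2 -1; 0 0 0 0 0 0.225 -1; 0 0 0 0 0 0.24 -1; 0 0 0 0 0 0.24 -1; 0 0 0 0 0 0.24 -1")

```text
t: 8.15
ee_pos: [0.4429, 0.2239, 0.0365]
tcp_rot: [179.9, -0.1, 90.2]
force: [-0.4, 5.2, -0.9]
finger_gap: 0.145
```

```bash
python3 - <<'E'
from h import *
o=observe(); print(o["t"],o["ee_pos"],o["tcp_rot"],o["force"],o["wrist_torque"],o["finger_gap"])
E
```

```text
8.15 [0.44293172 0.22390919 0.03649173] [ 1.79919661e+02 -1.37698624e-01  9.02305295e+01] [-0.38836933  5.18515847 -0.90066232] [ 1.06811258  0.0639151  -0.40174026] 0.1446240149421289
```

The axial torque of -0.40 N·m is well above the 0.04 friction, so it is at the stop. Releasing and going to the middle knob.

Emit:
apply_moves(moves="0 0 0 0 0 -0.015 -0.13; 0 0 0 0 0 -0.015 -0.13; 0 0 0 0 0 -0.015 -0.13; 0 0 0.12 0 0 -0.015 -0.13; 0 0 0.23 0 0 -0.03 -0.13; 0 -0.1 0.23 0 0 -0.08 -0.13; -0.01 -0.2 0.23 0 0 -0.135 -0.13; -0.01 -0.3 0.23 0 0 -0.19 -0.13; -0.023 -0.4 0.23 0 0 -0.245 -0.13; -0.023 -0.461 0.23 0 0 -0.3 -0.13; -0.023 -0.461 0.23 0 0 -0.355 -0.13; -0.023 -0.461 0.23 0 0 -0.405 -0.13; -0.023 -0.461 0.23 0 0 -0.405 -0.13; -0.023 -0.461 0.15 0 0 -0.405 -0.13; -0.023 -0.461 0.07 0 0 -0.405 -0.13; -0.023 -0.461 0 0 0 -0.405 -0.13; -0.023 -0.461 0 0 0 -0.405 -0.13")

```text
t: 10.28
ee_pos: [0.4341, 0.0841, 0.0351]
tcp_rot: [-180.0, 0.2, 17.6]
force: [-0.3, 0.4, -0.3]
finger_gap: 0.436
```

Emit:
apply_moves(moves="0 0 0 0 0 0 -1; 0 0 0 0 0 0 -1; 0 0 0 0 0 0 -1; 0 0 0 0 0 0 -1; 0 0 0 0 0 0 -1")

```text
t: 10.9
ee_pos: [0.4328, 0.0836, 0.0364]
tcp_rot: [-180.0, 0.3, 17.5]
force: [-8.8, -3.7, 8.6]
finger_gap: 0.141
```

Emit:
apply_moves(moves="0 0 0 0 0 0.045 -1; 0 0 0 0 0 0.09 -1; 0 0 0 0 0 0.135 -1; 0 0 0 0 0 0.18 -1; 0 0 0 0 0 0.225 -1; 0 0 0 0 0 0.27 -1; 0 0 0 0 0 0.315 -1; 0 0 0 0 0 0.36 -1; 0 0 0 0 0 0.39 -1; 0 0 0 0 0 0.405 -1; 0 0 0 0 0 0.405 -1; 0 0 0 0 0 0.405 -1")

```text
t: 12.4
ee_pos: [0.4337, 0.0842, 0.0364]
tcp_rot: [-179.8, -0.0, 90.3]
force: [-5.2, 1.0, 5.1]
finger_gap: 0.146
```

```bash
python3 - <<'E'
from h import *
o=observe(); print(o["t"],o["ee_pos"],o["tcp_rot"],o["force"],o["wrist_torque"],o["finger_gap"])
E
```

```text
12.4 [0.43366498 0.08420056 0.03641125] [-1.79841843e+02 -4.93887824e-03  9.02794080e+01] [-5.21126243  1.01075188  5.1289042 ] [ 0.18007515  1.0138954  -0.36501171] 0.14568412088790536
```

Emit:
apply_moves(moves="0 0 0 0 0 -0.015 -0.13; 0 0 0 0 0 -0.015 -0.13; 0 0 0 0 0 -0.015 -0.13; 0 0 0.12 0 0 -0.015 -0.13; 0 0 0.23 0 0 -0.03 -0.13; 0 -0.1 0.23 0 0 -0.08 -0.13; -0.01 -0.2 0.23 0 0 -0.135 -0.13; -0.01 -0.3 0.23 0 0 -0.19 -0.13; -0.023 -0.4 0.23 0 0 -0.245 -0.13; -0.023 -0.462 0.23 0 0 -0.3 -0.13; -0.023 -0.462 0.23 0 0 -0.355 -0.13; -0.023 -0.462 0.23 0 0 -0.404 -0.13; -0.023 -0.462 0.23 0 0 -0.404 -0.13; -0.023 -0.462 0.15 0 0 -0.404 -0.13; -0.023 -0.462 0.07 0 0 -0.404 -0.13; -0.023 -0.462 0.002 0 0 -0.404 -0.13; -0.023 -0.462 0.002 0 0 -0.404 -0.13")

```text
t: 14.52
ee_pos: [0.4273, -0.0541, 0.0358]
tcp_rot: [-179.9, 0.1, 17.8]
force: [-0.1, 0.3, 0.5]
finger_gap: 0.438
```

Emit:
apply_moves(moves="0 0 0 0 0 0 -1; 0 0 0 0 0 0 -1; 0 0 0 0 0 0 -1; 0 0 0 0 0 0 -1; 0 0 0 0 0 0 -1")

```text
t: 15.15
ee_pos: [0.4255, -0.055, 0.037]
tcp_rot: [-180.0, 0.3, 17.7]
force: [-10.2, -7.2, 10.4]
finger_gap: 0.136
```

Emit:
apply_moves(moves="0 0 0 0 0 0.045 -1; 0 0 0 0 0 0.09 -1; 0 0 0 0 0 0.135 -1; 0 0 0 0 0 0.18 -1; 0 0 0 0 0 0.225 -1; 0 0 0 0 0 0.27 -1; 0 0 0 0 0 0.315 -1; 0 0 0 0 0 0.36 -1; 0 0 0 0 0 0.39 -1; 0 0 0 0 0 0.405 -1; 0 0 0 0 0 0.405 -1; 0 0 0 0 0 0.405 -1")

```text
t: 16.65
ee_pos: [0.4254, -0.0553, 0.037]
tcp_rot: [-179.7, 0.1, 90.5]
force: [-11.2, -11.5, 10.1]
finger_gap: 0.148
```

```bash
python3 - <<'E'
from h import *
o=observe(); print(o["t"],o["ee_pos"],o["tcp_rot"],o["force"],o["wrist_torque"],o["finger_gap"])
E
```

```text
16.65 [ 0.42538769 -0.0553467   0.0369915 ] [-1.79704998e+02  7.29538729e-02  9.05475124e+01] [-11.23334712 -11.49491121  10.09771071] [-1.77806171  1.95683602 -0.41719667] 0.1475121348072362
```

All three read as at their stops. I release, rise, and look at the knobs and tongs.

Emit:
apply_moves(moves="0 0 0 0 0 -0.015 -0.13; 0 0 0 0 0 -0.015 -0.13; 0 0 0 0 0 -0.015 -0.13; 0 0 0.15 0 0 -0.015 0.5; 0 0 0.33 0 0 -0.03 1; 0.1 -0.1 0.5 0 0 -0.03 1; 0.2 -0.2 0.66 0 0 -0.03 1; 0.3 -0.22 0.8 0 0 -0.03 1; 0.34 -0.22 0.88 0 0 -0.03 1; 0.34 -0.22 0.88 0 0 -0.03 1; 0.34 -0.22 0.88 0 0 -0.03 1")

```text
t: 18.02
ee_pos: [0.5292, -0.12, 0.2993]
tcp_rot: [-179.9, -0.0, 85.1]
force: [-0.4, -0.4, -0.1]
finger_gap: 1.001
```

```bash
python3 - <<'E'
from h import *
o=observe(); print(o["t"],o["ee_pos"],o["tcp_rot"])
p=grab_frame("wrist"); save(p,"wr5",scale=1.5); np.savez("wr5.npz",**{k:v for k,v in p.items() if k!="shot"})
P=cloud(p); z=P[...,2]
yy,xx=np.mgrid[0:384,0:512]
for nm,c in dict(L=(.4416,.223),M=(.4348,.0842),R=(.4278,-.0545)).items():
    u,v=proj(p,[*c,.084])[0]
    b=(np.hypot(xx-u,yy-v)<28)&(z>.079)&(z<.09)
    r=cv2.minAreaRect(P[b][:,:2].astype(np.float32)*1000); print(nm,b.sum(),np.round(r[0],1),np.round(r[1],1),round(r[2],1))
E
```

```text
18.025 [ 0.52920821 -0.11998548  0.29931941] [-1.79872638e+02 -1.65918566e-02  8.51302523e+01]
L 321 [441.6 222.5] [15.3 39. ] 87.7
M 284 [435.1  83.3] [13.  39.1] 86.2
R 256 [427.8 -56. ] [11.7 38.1] 87.0
```

View pics/wr5.png

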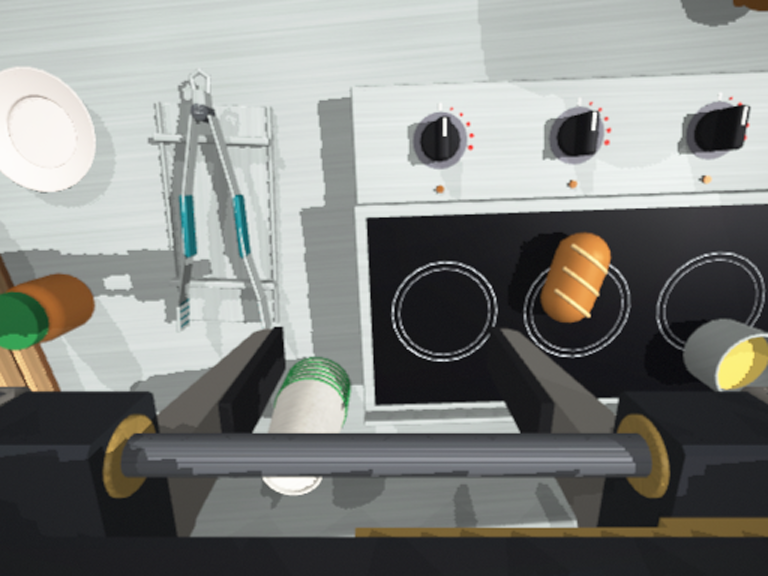

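All three bars now lie at about -3°, along the warmer's x, with the pointers to the front at (444,125), (593,118) and (744,115). So they are off. Now the tongs' geometry.

```bash
python3 - <<'E'
from m import *
p=load("wr5.npz"); P=cloud(p); z=P[...,2]; hsv=cv2.cvtColor(p["frame"],cv2.COLOR_RGB2HSV)
m=(z>.036)&(z<.05)&(P[...,1]<-.22)&(P[...,1]>-.42)&(P[...,0]>.3)&(P[...,0]<.66); m[222:]=0
q=P[m][:,:2]
for a in np.arange(.32,.66,.02):
    s=q[(q[:,0]>=a)&(q[:,0]<a+.02)]
    if len(s)>3:
        y=s[:,1]; mid=(y.min()+y.max())/2
        A=y[y<mid];B=y[y>=mid]; print(a.round(2),len(s),"R",(A.min()*1e3).round(),(A.max()*1e3).round(),"L",(B.min()*1e3).round(),(B.max()*1e3).round(),"mid",(mid*1e3).round(1))
t=m&(hsv[...,0]>78)&(hsv[...,0]<102)&(hsv[...,1]>120)
nl,lab,st,c=cv2.connectedComponentsWithStats(t.astype(np.uint8))
for i in range(1,nl):
    if st[i,4]>20:
        s=P[lab==i]; r=cv2.minAreaRect(s[:,:2].astype(np.float32)*1000); print("sleeve",st[i,4],np.round(r[0],1),np.round(r[1],1),round(r[2],1),np.median(s[:,2]))
save(p,"wr5_t",(90,40,210,230),3.1)
r=(z>.1)&(z<.137)&(hsv[...,0]<28)&(hsv[...,1]>70)&(np.hypot(P[...,0]-.567,P[...,1]-.062)<.07); r[222:]=0
print("roll",cv2.minAreaRect(P[r][:,:2].astype(np.float32)*1000))
for n,zz in(("cup_stack",.2),("red_bottle",.2)):
    pass
E
```

```text
0.34 30 R -305.0 -296.0 L -295.0 -287.0 mid -296.2
0.36 161 R -309.0 -300.0 L -300.0 -291.0 mid -299.6
0.38 142 R -317.0 -303.0 L -302.0 -287.0 mid -301.8
0.4 110 R -322.0 -314.0 L -289.0 -284.0 mid -303.2
0.42 102 R -329.0 -321.0 L -286.0 -282.0 mid -305.1
0.44 99 R -338.0 -327.0 L -284.0 -280.0 mid -308.8
0.46 152 R -341.0 -332.0 L -283.0 -275.0 mid -308.1
0.48 148 R -344.0 -335.0 L -284.0 -275.0 mid -309.7
0.5 148 R -347.0 -338.0 L -285.0 -277.0 mid -312.0
0.52 114 R -352.0 -340.0 L -285.0 -278.0 mid -315.0
0.54 85 R -360.0 -352.0 L -280.0 -274.0 mid -316.9
0.56 83 R -367.0 -358.0 L -277.0 -271.0 mid -318.9
0.58 103 R -371.0 -363.0 L -275.0 -270.0 mid -320.5
0.6 75 R -373.0 -368.0 L -274.0 -269.0 mid -321.3
sleeve 209 [ 492.3 -339.6] [ 7.7 64.4] 83.3 0.043177299978606976
sleeve 182 [ 497.3 -280.3] [ 8.3 67.3] 86.7 0.043331961602736335
roll ((567.8118896484375, 58.3697395324707), (44.90267562866211, 88.53654479980469), 71.61489868164062)
```

```bash
python3 - <<'E'
from h import *
p=grab_frame("top"); P=cloud(p); z=P[...,2]
for nm,(x0,x1,y0,y1) in dict(cups=(.58,.8,-.27,-.15),bottle=(.58,.8,-.37,-.27),jar=(.4,.7,-.52,-.37)).items():
    m=(P[...,0]>x0)&(P[...,0]<x1)&(P[...,1]>y0)&(P[...,1]<y1)&(z>.05)&(z<.2); q=P[m]; print(nm,len(q),q.min(0).round(3) if len(q) else 0,q.max(0).round(3) if len(q) else 0)
E
```

```text
cups 582 [ 0.688 -0.267  0.056] [ 0.757 -0.187  0.168]
bottle 465 [ 0.585 -0.37   0.051] [ 0.734 -0.271  0.182]
jar 268 [ 0.538 -0.52   0.051] [ 0.604 -0.493  0.091]
```

View pics/wr5_t.png

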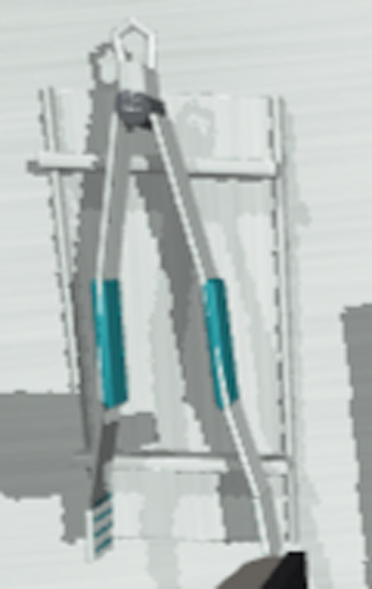

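The tongs' grip point is at (0.4945, -0.310) with yaw about -5.1°, sleeves 69 mm apart outside and tops at 0.044, all as specified. The path is clear, with cups at x > 0.64. Going above them first.

Emit:
apply_moves(moves="-0.02 -0.15 0 0 0 0 1; -0.05 -0.3 -0.1 0 0 0 1; -0.08 -0.45 -0.2 0 0 0 1; -0.116 -0.6 -0.35 0 0 0 1; -0.116 -0.633 -0.5 0 0 0 1; -0.116 -0.633 -0.65 0 0 0 1; -0.116 -0.633 -0.78 0 0 0 1; -0.116 -0.633 -0.78 0 0 0 1; -0.116 -0.633 -0.78 0 0 0 1")

```text
t: 19.25
ee_pos: [0.4959, -0.3104, 0.0677]
tcp_rot: [180.0, 0.0, 85.1]
force: [-0.4, -0.2, 0.4]
finger_gap: 0.996
```

```bash
python3 - <<'E'
from h import *
o=observe(); print(o["t"],o["ee_pos"],o["tcp_rot"])
p=grab_frame("wrist"); save(p,"wr6",scale=1.5); save(grab_frame("scene"),"sc6",(120,100,320,250),4)
E
```

```text
19.25 [ 0.49592097 -0.31035209  0.06768879] [1.79976029e+02 1.44442078e-02 8.51089944e+01]
```

View pics/wr6.png

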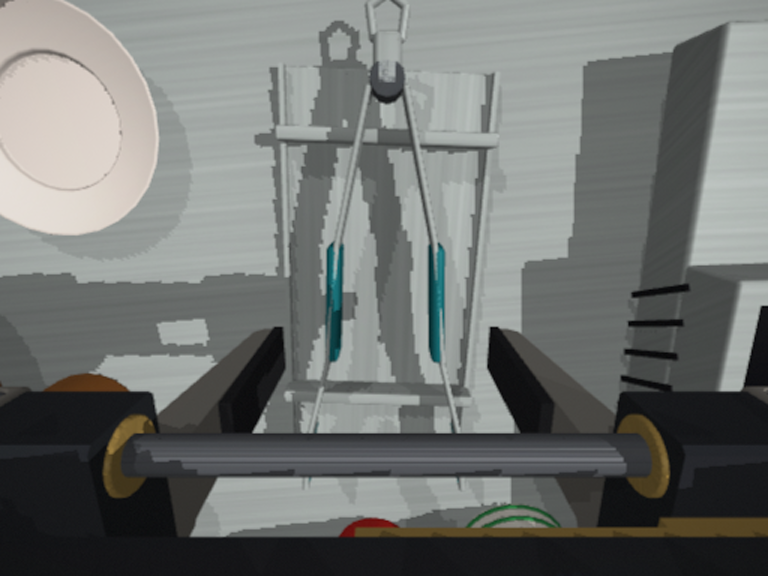

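View pics/sc6.png

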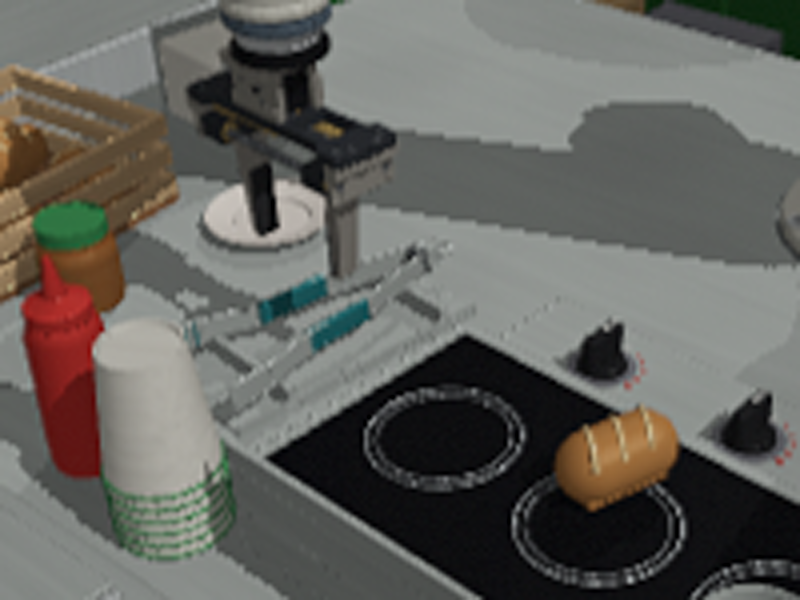

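Tongs are centred between the fingers: sleeves at px 335 and 437, gripper middle at 386. Descending, then closing to 62 mm.

Emit:
apply_moves(moves="0 0 -0.09 0 0 0 1; 0 0 -0.18 0 0 0 1; 0 0 -0.23 0 0 0 1; 0 0 -0.258 0 0 0 1; 0 0 -0.258 0 0 0 1; 0 0 -0.258 0 0 0 1")

```text
t: 20.1
ee_pos: [0.4962, -0.3106, -0.0098]
tcp_rot: [179.9, 0.0, 85.1]
force: [0.6, 0.7, 0.4]
finger_gap: 0.999
```

Emit:
apply_moves(moves="0 0 0 0 0 0 0.7; 0 0 0 0 0 0 0.5; 0 0 0 0 0 0 0.35; 0 0 0 0 0 0 0.35; 0 0 0 0 0 0 0.35; 0 0 0 0 0 0 0.35", newtons=30)

```text
t: 20.85
ee_pos: [0.4959, -0.3104, -0.0104]
tcp_rot: [180.0, 0.0, 85.1]
force: [-0.0, 0.7, 4.3]
finger_gap: 0.677
```

```bash
python3 - <<'E'
from h import *
o=observe(); print(o["t"],o["ee_pos"],o["tcp_rot"],o["finger_gap"]*92,o["force"],o["wrist_torque"])
p=grab_frame("wrist"); save(p,"wr7",scale=1.5)
E
```

```text
20.85 [ 0.49594481 -0.31043854 -0.01037102] [1.79970818e+02 1.52197925e-02 8.50953890e+01] 62.23806456973617 [-0.0177222   0.70438218  4.32393008] [-0.03251356 -0.05474181 -0.02182666]
```

View pics/wr7.png

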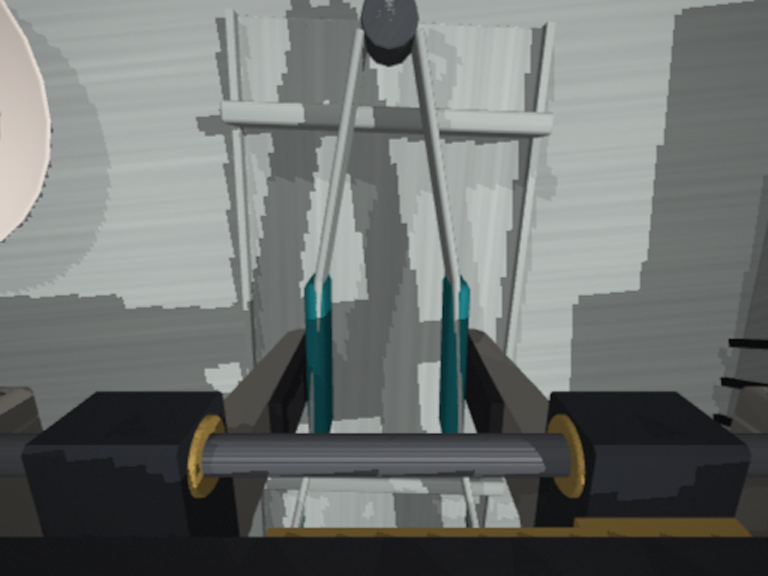

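Sleeves are held at 62 mm. Lifting gently, then carrying left.

Emit:
apply_moves(moves="0 0 0 0 0 0 0.304; 0 0 0 0 0 0 0.304; 0 0 0.04 0 0 0 0.304; 0 0 0.12 0 0 0 0.304; 0 0 0.22 0 0 0 0.304; 0 0 0.32 0 0 0 0.304; 0 0 0.42 0 0 0 0.304; 0 0 0.54 0 0 0 0.304; 0 0 0.54 0 0 0 0.304; 0 0 0.54 0 0 0 0.304")

```text
t: 22.15
ee_pos: [0.495, -0.3098, 0.1507]
tcp_rot: [-179.9, -0.0, 85.1]
force: [0.2, 0.3, -2.0]
finger_gap: 0.656
```

```bash
python3 - <<'E'
from h import *
o=observe(); print(o["t"],o["ee_pos"],o["tcp_rot"],o["finger_gap"]*92,o["force"],o["wrist_torque"])
p=grab_frame("wrist"); save(p,"wr8",scale=1.5); save(grab_frame("scene"),"sc8",(100,80,320,245),3.6)
E
```

```text
22.15 [ 0.49496735 -0.3098337   0.15073255] [-1.79941997e+02 -3.01195644e-02  8.50921815e+01] 60.36897406847218 [ 0.22847656  0.26986629 -1.98953925] [0.0865879  0.00205082 0.00737132]
```

View pics/wr8.png

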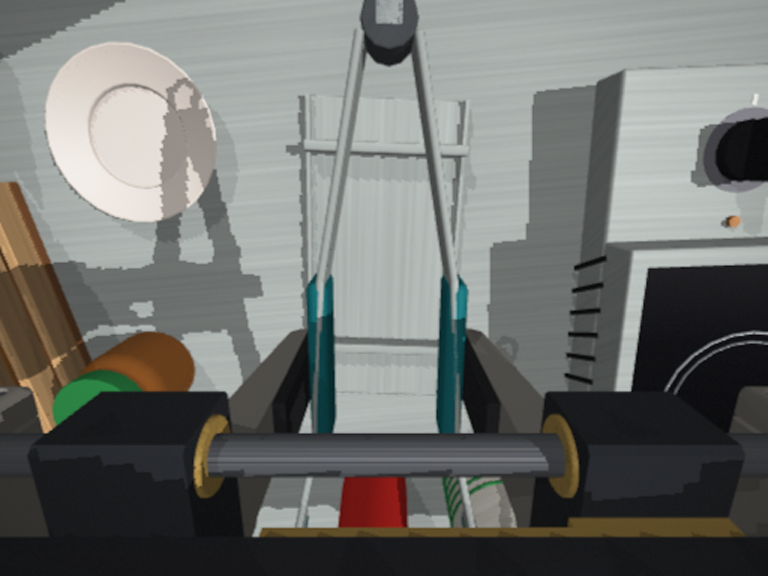

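View pics/sc8.png

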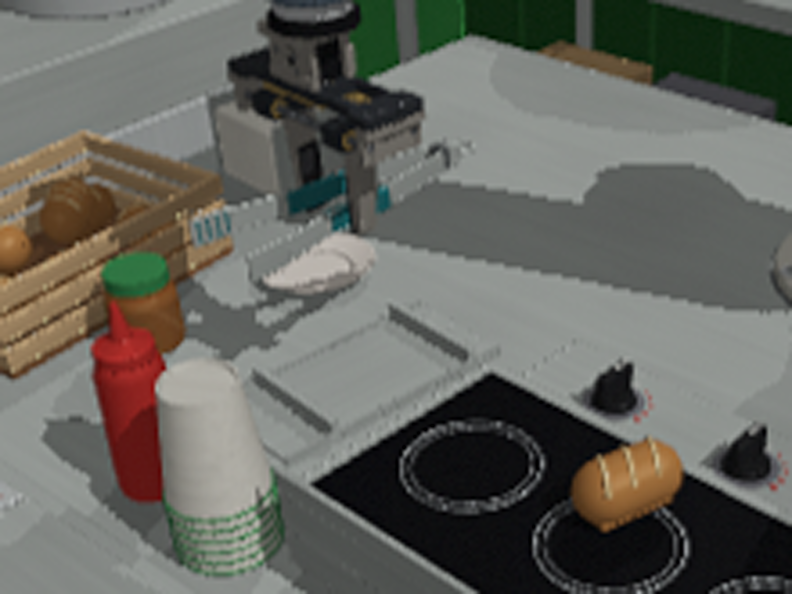

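The tongs are up and level, jaws open. Carrying to the roll at a clear height.

Emit:
apply_moves(moves="0 0.04 0 0 0 0 0.304; -0.01 0.12 0 0 0 0 0.304; -0.02 0.22 0 0 0 0 0.304; -0.03 0.33 0 0 0 0 0.304; -0.04 0.44 0 0 0 -0.01 0.304; -0.06 0.55 0 0 0 -0.025 0.304; -0.07 0.66 0 0 0 -0.04 0.304; -0.085 0.76 0 0 0 -0.06 0.304; -0.085 0.8 0 0 0 -0.077 0.304; -0.085 0.8 0 0 0 -0.077 0.304")

```text
t: 23.5
ee_pos: [0.4693, -0.0685, 0.1513]
tcp_rot: [-180.0, -0.0, 71.4]
force: [-0.1, -0.8, -1.0]
finger_gap: 0.655
```

Emit:
apply_moves(moves="0 0.06 0 0 0 0 0.304; 0 0.16 0 0 0 0 0.304; 0 0.27 0 0 0 0 0.304; 0 0.37 0 0 0 0 0.304; 0 0.46 0 0 0 0 0.304; 0 0.52 0 0 0 0 0.304; 0 0.544 0 0 0 0 0.304; 0 0.544 0 0 0 0 0.304; 0 0.544 0 0 0 0 0.304; 0 0.544 0 0 0 0 0.304")

```text
t: 24.75
ee_pos: [0.4702, 0.0924, 0.1514]
tcp_rot: [180.0, 0.0, 71.2]
force: [-0.5, 0.6, -0.3]
finger_gap: 0.652
```

```bash
python3 - <<'E'
from h import *
o=observe(); print(o["t"],o["ee_pos"],o["tcp_rot"],o["finger_gap"]*92)
p=grab_frame("scene"); save(p,"sc9",(180,100,400,265),3.6); q=grab_frame("top"); save(q,"top9",(170,110,300,240),4.5)
save(grab_frame("wrist"),"wr9",scale=1.5)
for r in (p,q):
  P=cloud(r); z=P[...,2]
  a=np.radians(o["tcp_rot"][2]-90); X=np.array([np.cos(a),np.sin(a),0]);Y=np.array([-np.sin(a),np.cos(a),0])
  L=P-o["ee_pos"]; l=np.stack([L@X,L@Y,z],-1)
  m=(l[...,0]>.03)&(l[...,0]<.16)&(abs(l[...,1])<.07)&(z>.15)&(z<.225)
  s=l[m]
  for k in np.arange(.03,.15,.01):
    t=s[(s[:,0]>=k)&(s[:,0]<k+.01)]
    if len(t)>2: print(k.round(2),len(t),(t[:,1].min()*1e3).round(),(t[:,1].max()*1e3).round(),(t[:,2].min()*1e3).round(),(t[:,2].max()*1e3).round())
  print()
E
```

```text
24.75 [0.47018057 0.09235767 0.1513674 ] [1.79999559e+02 7.04663069e-03 7.11948991e+01] 59.98432382526038
0.03 50 -34.0 31.0 185.0 207.0
0.04 47 -34.0 34.0 185.0 206.0
0.05 49 -38.0 35.0 185.0 207.0
0.06 44 -40.0 38.0 184.0 208.0
0.07 46 -42.0 40.0 186.0 208.0
0.08 56 -43.0 42.0 184.0 209.0
0.09 54 -44.0 42.0 183.0 210.0
0.1 58 -44.0 44.0 182.0 211.0
0.11 63 -49.0 43.0 183.0 209.0
0.12 23 -46.0 44.0 186.0 209.0

0.03 7 -32.0 -29.0 186.0 208.0
0.04 8 -34.0 -31.0 187.0 208.0
0.05 8 -37.0 -32.0 189.0 208.0
0.06 8 -39.0 -36.0 187.0 209.0
0.07 6 -41.0 -38.0 194.0 209.0
0.08 15 -43.0 41.0 188.0 209.0
0.09 23 -44.0 42.0 185.0 210.0
0.1 21 -45.0 42.0 182.0 209.0
0.11 22 -46.0 42.0 184.0 213.0
0.12 3 -42.0 41.0 201.0 207.0
```

View pics/sc9.png

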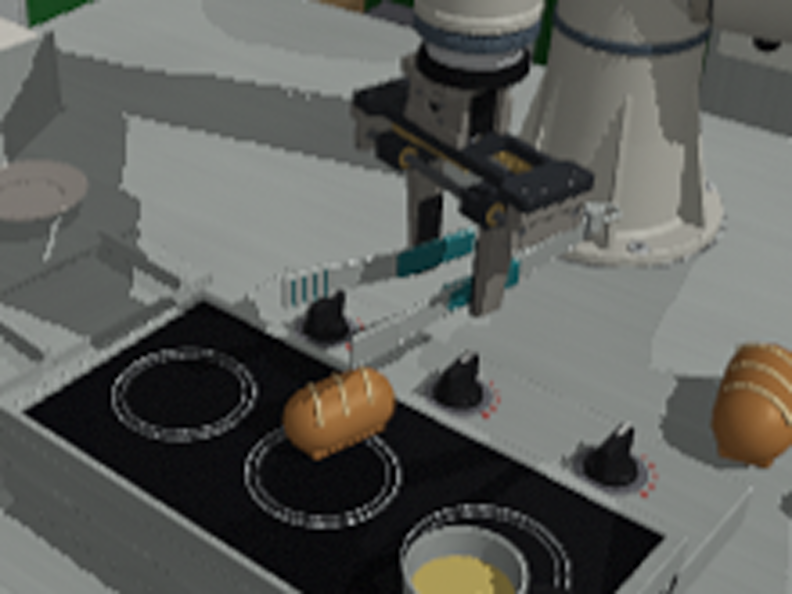

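View pics/top9.png

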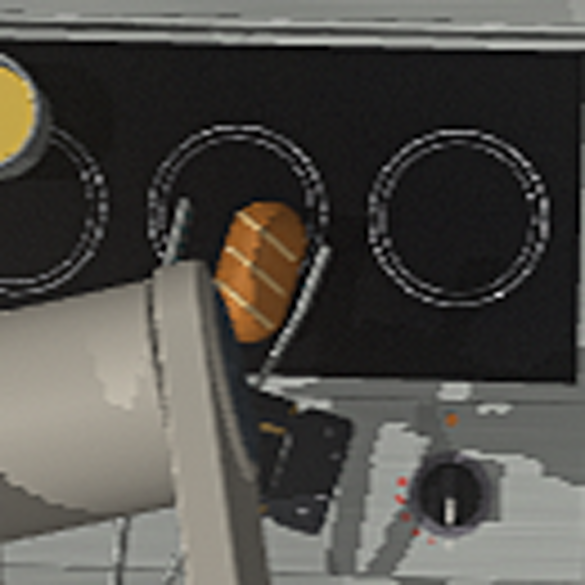

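View pics/wr9.png

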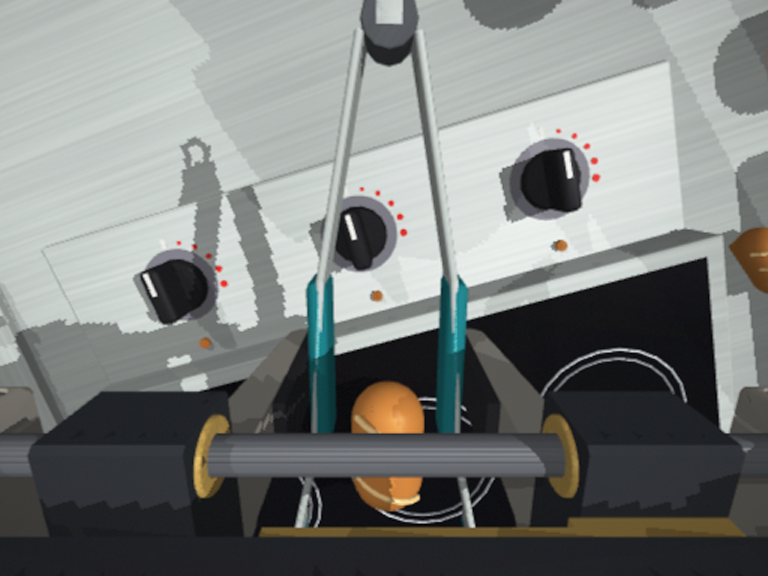

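Jaws straddle the roll. In tool axes the roll centre is 102 mm ahead and 0.7 mm off the midline, the jaw centre is at z 0.1965, and the tongs are level. I go down to jaw height 0.112.

Emit:
apply_moves(moves="0 0 -0.05 0 0 0 0.304; 0 0 -0.12 0 0 0 0.304; 0 0 -0.19 0 0 0 0.304; 0 0 -0.24 0 0 0 0.304; 0 0 -0.28 0 0 0 0.304; 0 0 -0.28 0 0 0 0.304; 0 0 -0.28 0 0 0 0.304")

```text
t: 25.78
ee_pos: [0.4706, 0.093, 0.0677]
tcp_rot: [180.0, -0.0, 71.2]
force: [-0.5, -0.1, -1.3]
finger_gap: 0.655
```

```bash
python3 - <<'E'
from h import *
o=observe(); print(o["t"],o["ee_pos"],o["force"],o["wrist_torque"],o["finger_gap"]*92)
p=grab_frame("scene"); save(p,"sc10",(220,150,340,240),6); save(grab_frame("top"),"top10",(170,110,300,240),4.5)
E
```

```text
25.775 [0.47058756 0.09302396 0.06773629] [-0.52836386 -0.13703221 -1.30783204] [-0.01807364  0.02572997 -0.02613195] 60.294404339157936
```

View pics/sc10.png

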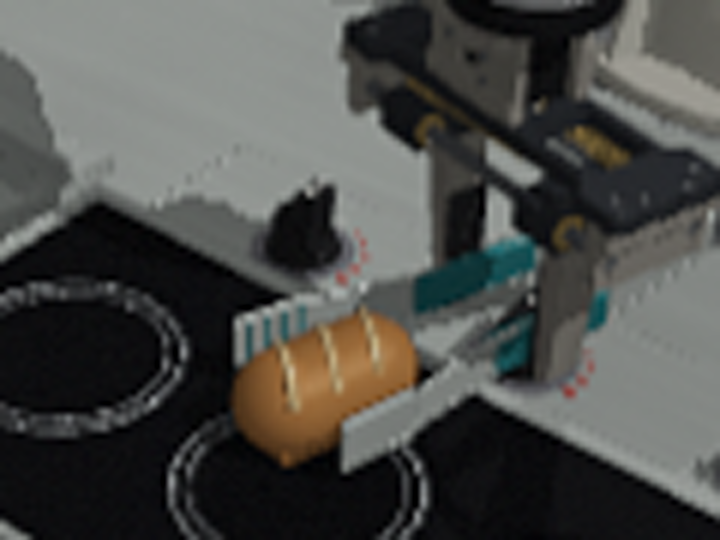

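View pics/top10.png

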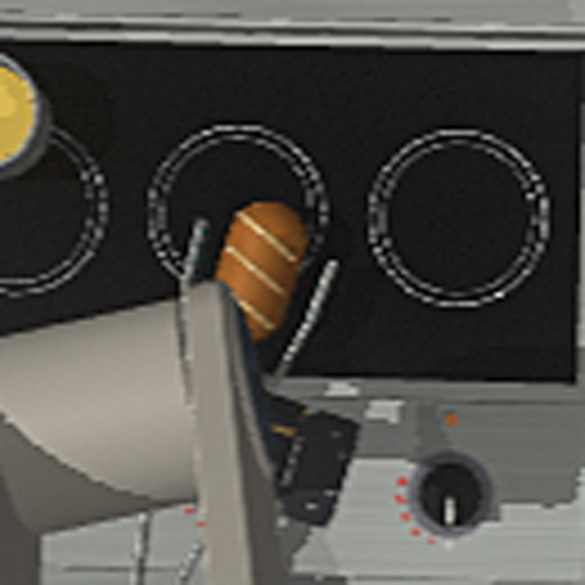

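The roll lies midway between the paddles, centred along their length. Squeezing with 30 N.

Emit:
apply_moves(moves="0 0 0 0 0 0 0.2; 0 0 0 0 0 0 0.1; 0 0 0 0 0 0 0; 0 0 0 0 0 0 -0.1; 0 0 0 0 0 0 -0.3; 0 0 0 0 0 0 -1; 0 0 0 0 0 0 -1; 0 0 0 0 0 0 -1; 0 0 0 0 0 0 -1", newtons=30)

```text
t: 27.0
ee_pos: [0.4702, 0.0929, 0.0674]
tcp_rot: [180.0, 0.0, 71.2]
force: [-0.2, -0.3, -0.4]
finger_gap: 0.477
```

```bash
python3 - <<'E'
from h import *
o=observe(); print(o["t"],o["ee_pos"],o["force"],o["wrist_torque"],o["finger_gap"]*92)
p=grab_frame("scene"); save(p,"sc11",(220,150,340,240),6)
E
```

```text
27.0 [0.47017802 0.0929288  0.06738323] [-0.19867875 -0.27256385 -0.441791  ] [-0.04965214 -0.03298751 -0.04578406] 43.88358031920999
```

View pics/sc11.png

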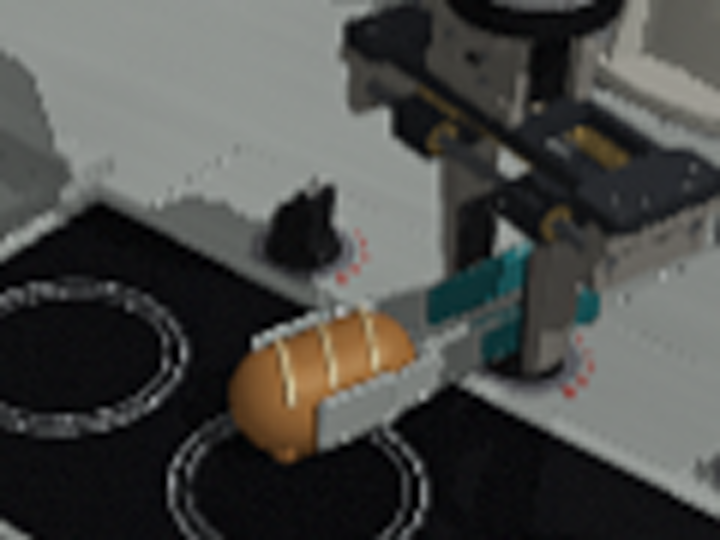

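Sleeves at 43.9 mm mean a jaw gap of 48 mm, which is the roll's width. Lifting 16 cm.

Emit:
apply_moves(moves="0 0 0.03 0 0 0 -1; 0 0 0.08 0 0 0 -1; 0 0 0.15 0 0 0 -1; 0 0 0.22 0 0 0 -1; 0 0 0.29 0 0 0 -1; 0 0 0.36 0 0 0 -1; 0 0 0.43 0 0 0 -1; 0 0 0.49 0 0 0 -1; 0 0 0.533 0 0 0 -1; 0 0 0.533 0 0 0 -1; 0 0 0.533 0 0 0 -1; 0 0 0.533 0 0 0 -1; 0 0 0.533 0 0 0 -1; 0 0 0.533 0 0 0 -1")

```text
t: 28.8
ee_pos: [0.4701, 0.0929, 0.227]
tcp_rot: [-180.0, 0.0, 71.2]
force: [0.8, 0.3, -1.5]
finger_gap: 0.478
```

```bash
python3 - <<'E'
from h import *
o=observe(); print(o["t"],o["ee_pos"],o["force"],o["finger_gap"]*92)
p=grab_frame("scene"); save(p,"sc12",scale=1.5); P=cloud(p); z=P[...,2]; hsv=cv2.cvtColor(p["frame"],cv2.COLOR_RGB2HSV)
m=(hsv[...,0]<28)&(hsv[...,1]>90)&(z>.15)&(z<.4)&(np.hypot(P[...,0]-.567,P[...,1]-.06)<.1)
print(m.sum(),np.percentile(z[m],[1,50,99]))
q=grab_frame("top"); save(q,"top12",scale=1.5); save(grab_frame("wrist"),"wr12",scale=1.2)
E
```

```text
28.8 [0.47005366 0.09292565 0.22700036] [ 0.84463963  0.29063108 -1.50355701] 43.957384246784315
509 [0.24995187 0.28600048 0.3705196 ]
```

View pics/sc12.png

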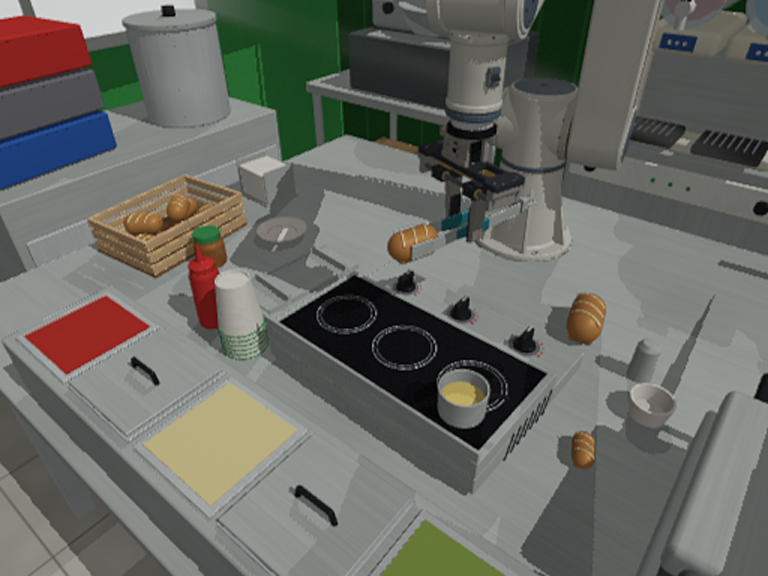

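View pics/top12.png

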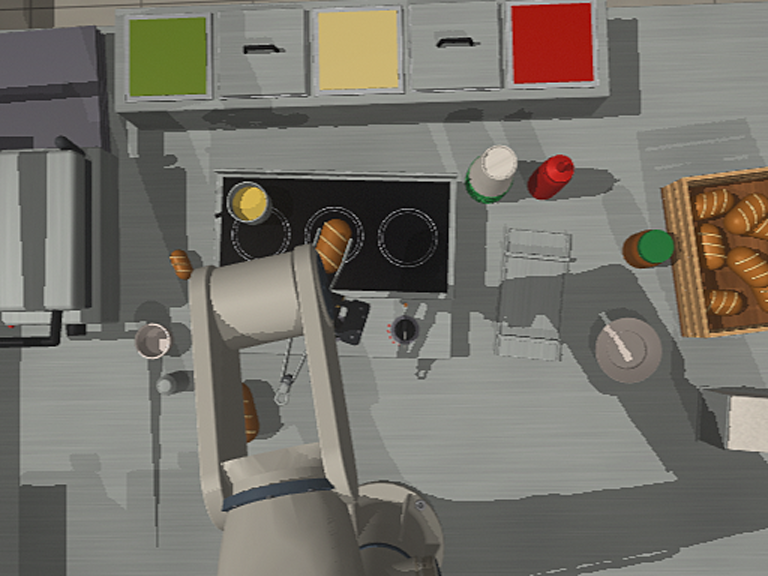

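View pics/wr12.png

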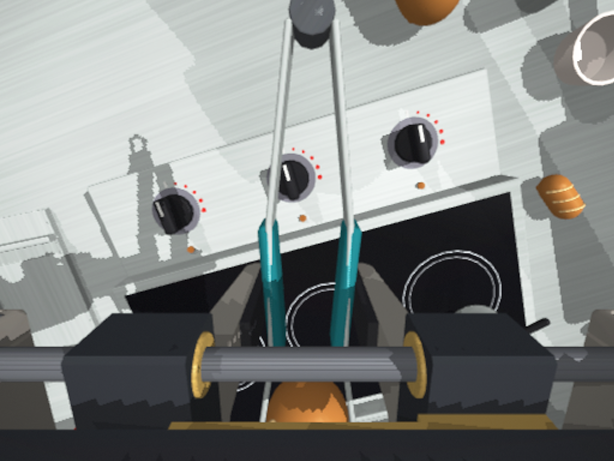

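The roll is held level with its underside near z 0.25, about 16 cm above the glass. The plate is bare, all pointers face the front, and the bystanders are where they were. Handing in.

```bash
python3 - <<'E'
from h import *
p=grab_frame("wrist"); P=cloud(p); z=P[...,2]; yy,xx=np.mgrid[0:384,0:512]
for nm,c in dict(L=(.4416,.223),M=(.4348,.0842),R=(.4278,-.0545)).items():
    u,v=proj(p,[*c,.084])[0]
    b=(np.hypot(xx-u,yy-v)<28)&(z>.079)&(z<.09)
    r=cv2.minAreaRect(P[b][:,:2].astype(np.float32)*1000); print(nm,b.sum(),np.round(r[1],1),round(r[2],1))
o=observe(); print(o["finger_gap"]*92,o["ee_pos"])
print(close_job())
E
```

```text
L 365 [13.3 39.7] 89.3
M 307 [13.  39.7] 87.4
R 319 [12.4 39.9] 87.0
44.063893162016534 [0.47016786 0.092939   0.2272442 ]
the job is handed in; nothing more can be done
None
```

I turned all three heat knobs home to off, then used the tongs to lift the roll. The job was handed in at about 29 s with the roll still held up. The hand-in gave no verdict.

**Knobs:** each was turned until it pressed on its stop, with 0.37–0.42 N·m on the wrist against 0.04 N·m of friction. The bars then lay within about 2° of the off line. In the last reading the left bar was 2° off (89.3° against 87.15°), but an earlier view gave 87.7°, so I took that as measurement noise.

**Roll:** this is the middle-sized one from the plate. It is held in the jaws with 30 N on the sleeves. The sleeves read 44 mm, which matches the roll's 48 mm width. Its underside is near z 0.25, about 16 cm above the glass. The gripper was never near it, and the other things stand where they were in the final pictures.

**Tool offset:** the real fingertips sit about 25 mm higher than the reported tool position. My first grip on the left knob therefore closed above the bar and turned without moving it. I measured the offset in two cameras and corrected for it in every later move.

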